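# Clamp the casting flask with the capstan collar

## Robot

A 7-joint arm with a two-finger parallel gripper is mounted at the origin on the work surface. World frame = base frame: x ahead of the robot, y to its left, z up, the work surface at z = 0. Lengths are in m, angles in rad, forces in N, time in s.
With the tool pointing down it reaches from about 0.4 to 0.85 m from the base axis. Payload 4.5 kg.
Tool frame: the origin (TCP) lies between the finger pads; the fingertips stand r.tip_reach ahead of it and the grasp point (between the pads) lies 11 mm behind it (r.tip_reach is the distance from the TCP to the fingertips, in m); z points along the fingers, y is the line along which they close (so a half turn about z gives the same grasp; the last joint's range is limited). The gripper opens to 88 mm and grips with 3 to 60 N. Pads are 18 mm wide; open, the fingers measure 123 mm over their backs; the gripper's body (75 mm by 187 mm) begins 45 mm behind the grasp point.
Start: joints at [0.034, 0.689, -0.195, 1.565, 0.157, 0.902, -0.215], TCP at [0.625, 0, 0.247] pointing down, gripper open.
Joint ranges: [-3.01, 3.01], [-0.46, 2.08], [-1.47, 1.51], [0.13, 2.56], [-1, 4.14], [0.04, 2.09], [-2.66, 2.66]. Speed limits (rad/s): [2.57, 2.57, 3.14, 3.14, 3.14, 3.14, 3.14].

## Interface

Orientations are given as a unit quaternion [x, y, z, w].
In Python, from plant import r, vision, workorder gives the robot as it stands.
- The arm moves only by the tool drive_tool, never from a script. Its argument "targets" is a list of rows, each an object of numbers: "tx", "ty", "tz": the shift along the world's x, y, z in units of 0.03 m (1.0 is 0.03 m); "wx", "wy", "wz": the turn, a rotation vector about the world's x, y, z in units of 60 degrees (1.0 is 60 degrees); "claw": the opening, from -1 (shut) to 1 (fully open). A call has exactly 8 rows; each row shifts and turns the commanded pose from where the row before left it; what a row does not reach is not made up. A row lasts 1/10 s, in which the tool goes at most 50 mm and 8.59 degrees, less where a joint would pass 70% of its speed; a pose out of reach is approached as far as the arm can. A call with a number of a shift or a turn outside -1 to 1 is refused whole. A call with a gripper value outside its range is refused whole. The fingers move at their own pace and stop on an object; "force" is the grip in N (left out, the last holds). Time passes only in rows, so rows that do not move let the fingers close, or fill a call up. It gives the time, the measured TCP pose, the force, the opening and the grip force at its end, in the units of the state.
- r.get_state(): the state, without advancing time (a new reading comes with each control period).
- vision.snapshot(name): name is "scene" or "side" or "wrist"; returns a dict with "image" (420x560x3 uint8, blue, green, red), "range_z" (420x560 float32, m along the optical axis (not along the pixel's ray), 0 where there is no reading), "K" (3x3 intrinsics, pixels), "cam_to_world" (4x4, takes a point from camera to world coordinates). Camera axes: x right, y up, looking along -z (the intrinsics and any distortion apply to the point x, -y, -z); pixel columns grow to the right and rows downward; lengths in m; the calibration is good to about 2 mm. A picture is of the moment at which its call begins.
- workorder.finish_job(): hands the job in; it is judged then, once.
The state is a dict: "clock": time; "q": joint angles; "qd": joint speeds; "joint_torque": joint torques, N m; "tool_pos": TCP position; "eef_rot": TCP orientation; "contact_force": force on the tool from outside, world axes, zero at the start; "moment": the same for the moment, N m; "opening": opening from 0.0 (shut) to 1.0 (fully open); "finger_force": force on a finger pad.
Only numpy, scipy, OpenCV 4.12 (cv2) and the standard library are available. Lean on these libraries where they do the work, as an engineer would, in place of code of your own. Each camera call takes 0.05 s, during which the arm holds its last target. There are 200 camera calls.

## Task

Clamp the brass flask in the blue press: take the red-handled bar from its rest, push it well into a hole of the steel collar, turn the collar clockwise (seen from above) until the bar nears a pillar, draw the bar out, put it into the next hole and go on turning until the press is snug, that is until turning takes about two thirds more effort than the steady drag of the freely turning collar. Then draw the bar out and lay it back in its rest as it was; work gently, do not overtighten, and leave the other things on the bench alone.

Things in the scene. Friction and masses are not known exactly. Their poses are not given: they have to be found in the camera images.
- press: blue round fixed press; origin: centre of its underside, z up. Base 200 mm wide, 20 high; top disc 184 mm wide, 118 to 134 mm high; 4 steel pillars 14 mm thick, 166 high, 78 mm from the axis at 45, 135, 225, 315 deg from its x axis (counter-clockwise). A hole with the bar in it can go about 32 deg to each side of mid-quarter. The quarter at 90 deg (left) starts with a hole at 110 to 120 deg
- collar_hub (a point): on the collar's axis at its holes' height, 151 mm above the bench. Steel collar on top of the press, 48 mm radius, 136 to 166 mm high; six level radial holes every 60 deg, 13 mm wide and high, from the rim in to 12 mm from the axis (36 deep). A black stripe on top lies over each hole. A dark screw, 20 mm thick, stands out of its top up to 196 mm high
- collar (a joint): collar's turn in rad, growing clockwise from above (tightening). Holes lie at 115 - value*57.3 + 60*k deg in the press's frame. 1 rad lowers screw and shoe 4 mm. Steady drag about 0.6 N m while free; stays where left. Starts at -0.09 to 0.09; the shoe meets the flask somewhere from 1.0 to 1.7, then the moment grows about 1.5 to 2 N m per rad
- shoe: round steel pressing shoe, 76 mm wide, 11 thick, under stiff springs at the screw's lower end; origin: centre of its underside. The brass flask (90 mm wide, 58 high) stands 4 to 7.5 mm below it at the start. Wanted: about 100 N on the flask (50 at least; over 170 cracks its plaster); 100 N adds 0.4 N m to the collar's 0.6 N m of drag (the moment about its axis), so two thirds more
- bar_grip (a point): centre of the bar's red square handle, 100 mm long, 14 x 14 mm (flats upright and level); its x axis points along the bar to the tip. Steel shank 10 mm thick from the handle to the round tip, 130 mm from this point. Bar 0.16 kg. Fully in a hole, this point is 142 mm from the collar's axis; the loose fit lets the handle lead the hole by 6 to 9 deg. Over 90 N of bar on press is too much
- bar_tip (a point): tip of the bar's steel shank (rounded end, 5 mm radius), on the bar's centreline, 130 mm from bar_grip
- rest_grip (a point): where bar_grip lies when the bar is in its rest, 45 mm above the bench; x axis along the bar to the tip. The fixed rest is an aluminium plate with two white forks, flared upwards, tops 57 mm high: one 42 mm behind this point (under the handle, slot 20 mm wide), one 85 mm ahead (under the shank, slot 16 mm wide)
- rest_tip (a point): where bar_tip lies when the bar is in its rest, 130 mm from rest_grip and 45 mm above the bench
- tube_red_mid (a point): red sample tube lying on the bench, 43 mm long, 19 mm wide; middle of the tube. Leave alone
- tube_teal_mid (a point): teal sample tube lying on the bench, 43 mm long; middle. Leave alone
- tube_yellow_mid (a point): yellow sample tube lying on the bench, 43 mm long; middle. Leave alone
- cup: clear plastic measuring cup, 48 mm across, 50 mm high; centre of its underside. Leave alone
- carton: white and orange carton 55 x 90 x 45 mm; centre of its underside. Leave alone
- cast: cream dental cast with white teeth, 55 x 62 x 30 mm; centre of its underside. Leave alone
Not all that is in view belongs to the job. What is meant by the part that bears bar_grip is not purple or turquoise, and is the larger of those in its own colour.

How it is judged:
By the outcome, as a careful person would: the job done as asked, in the order asked, and still so for the second after the job is handed in, with the robot touching nothing.
It also fails if it takes over 72 s, if anything falls off the work surface, if the arm or the gripper's body presses on something with over 40 N, if the wrist force passes 120 N, or if a joint passes its speed limit or range.

## Working session

There is one attempt and no reset: what is moved stays moved. The work goes in short steps, Python scripts to look and compute and a tool call to move; the robot and the scene stay as the last step left them, time stands still between calls to the robot, and variables do not carry over. Pictures are saved under pics/ and viewed, at most 10 in all, crops included, and the job is handed in when it is done.

Besides the shell and the picture viewer there is one more tool, called after "Request:" as name(argument=value, ...), one argument or row to a line, values as JSON. drive_tool: Moves the arm, as the interface text tells. Its arguments: {"type":"object","properties":{"targets":{"type":"array","items":{"type":"object","properties":{"tx":{"type":"number"},"ty":{"type":"number"},"tz":{"type":"number"},"wx":{"type":"number"},"wy":{"type":"number"},"wz":{"type":"number"},"claw":{"type":"number"}}}},"force":{"type":"number"}},"required":["targets"]}

```bash
mkdir -p pics; ls; cat > h.py <<'E'
import numpy as np, cv2
from plant import r, vision, workorder
def snap(n,save=None):
    s=vision.snapshot(n)
    if save: cv2.imwrite('pics/'+save,s['image'])
    return s
def pts(s):
    K=s['K'];z=s['range_z'];v,u=np.mgrid[:z.shape[0],:z.shape[1]]
    c=np.stack([(u-K[0,2])/K[0,0]*z,-(v-K[1,2])/K[1,1]*z,-z,np.ones_like(z)],-1)
    return (c@s['cam_to_world'].T)[...,:3]
def ray(s,u,v,h):
    K=s['K'];T=s['cam_to_world'];d=T[:3,:3]@np.array([(u-K[0,2])/K[0,0],-(v-K[1,2])/K[1,1],-1]);o=T[:3,3]
    return o+d*(h-o[2])/d[2]
E
python3 - <<'E'
from h import *
a=snap('scene');b=snap('side')
cv2.imwrite('pics/a.png',cv2.resize(a['image'],(800,600)));cv2.imwrite('pics/b.png',cv2.resize(b['image'],(800,600)))
np.savez('ab.npz',ai=a['image'],bi=b['image'],ap=pts(a),bp=pts(b))
print(r.get_state(),r.tip_reach,a['cam_to_world'],b['cam_to_world'],a['K'])
E
```

```text
pics
{'clock': 0.1, 'q': array([ 0.03378547,  0.68985266, -0.19451248,  1.56621024,  0.15731081,
        0.90248221, -0.21507766]), 'qd': array([-0.00080359, -0.00316443,  0.00253159, -0.00191472, -0.00100685,
        0.0010109 ,  0.00012281]), 'joint_torque': array([-3.08775299e-03, -5.28501892e+01, -1.27141513e+00, -1.53837240e+01,
       -5.25604945e-02,  1.96265515e-03,  5.71585565e-05]), 'tool_pos': array([ 6.24470128e-01, -3.87476556e-05,  2.46027579e-01]), 'eef_rot': array([ 7.07067549e-01,  7.07145580e-01, -5.95744631e-04, -5.04810236e-04]), 'contact_force': array([-0.11658412,  0.73705007, -0.50225307]), 'moment': array([ 0.08763775, -0.016348  ,  0.03295273]), 'finger_force': 0.0, 'opening': 1.0034758832302644} 0.008 [[-0.16451569 -0.51919359  0.83867312  1.56663611]
 [ 0.98605921 -0.1080629   0.12652921  0.20957634]
 [ 0.02493629  0.8477974   0.52973367  0.788938  ]
 [ 0.          0.          0.          1.        ]] [[-0.98669235  0.10025391 -0.1280131   0.38158447]
 [-0.16181151 -0.52806946  0.83364241  0.93597448]
 [ 0.0159761   0.84326259  0.53726434  0.69411996]
 [ 0.          0.          0.          1.        ]] [[430.41938782   0.         276.26803012]
 [  0.         430.41938782 211.50550223]
 [  0.           0.           1.        ]]
```

View pics/a.png

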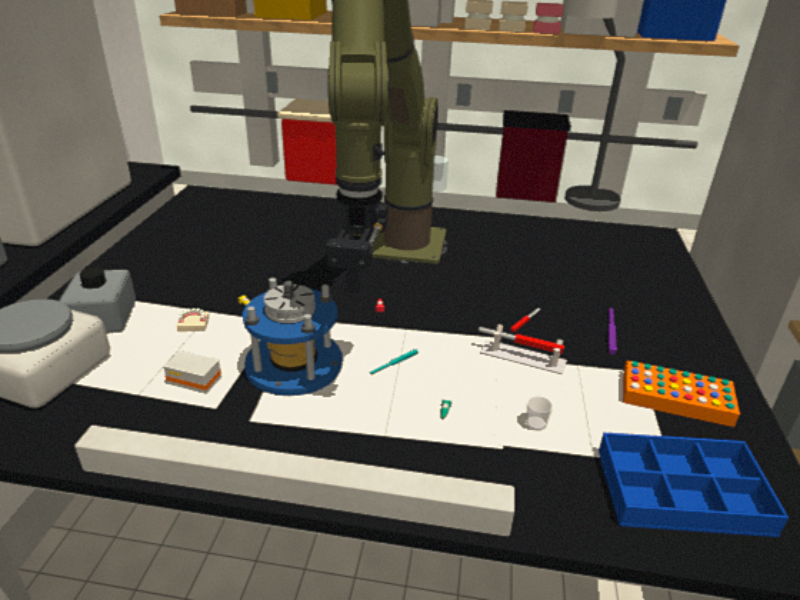

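View pics/b.png

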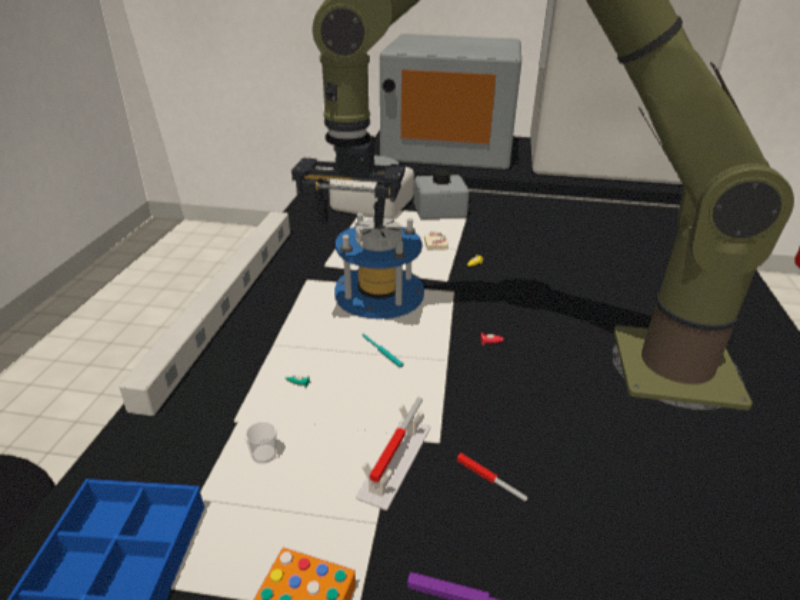

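The pictures show four bar-like things (scene view, px): a red-handled bar in the white-forked rest at (540,343), a small red tool on the bench at (525,318), a purple one at (612,330) and a turquoise one at (395,360). The one in the rest fits, since it is the larger red one. The press is at (292,335). I'll confirm the bar in an enlarged crop.

```bash
python3 - <<'E'
from h import *
d=np.load('ab.npz')
crop=d['ai'][190:290,150:470]; b=d['bi'][250:370,230:390]
cv2.imwrite('pics/c.png',np.vstack([cv2.resize(crop,(800,250),interpolation=2),np.pad(cv2.resize(b,(460,345),interpolation=2),((0,0),(0,340),(0,0)))]))
def m(im,P,n,lo,hi,box):
    hs=cv2.cvtColor(im,cv2.COLOR_BGR2HSV);k=cv2.inRange(hs,lo,hi)
    if n=='red':k|=cv2.inRange(hs,(172,120,60),(180,255,255))
    N,L,S,C=cv2.connectedComponentsWithStats(k)
    for i in range(1,N):
        if S[i,4]<25: continue
        p=P[L==i];p=p[(p[:,0]>.2)&(p[:,0]<1.1)&(p[:,2]<.3)&(abs(p[:,1])<.7)]
        if len(p)<20: continue
        q=p-p.mean(0);ax=np.linalg.svd(q,full_matrices=False)[2][0];t=q@ax
        print(n,C[i].round(),S[i,4],'mid',p.mean(0).round(4),'zmax',p[:,2].max().round(3),'ax',ax.round(3),'len',np.ptp(np.percentile(t,[1,99])).round(3))
for w in 'ab':
    print(w);m(d[w+'i'],d[w+'p'],'red',(0,150,60),(7,255,255),0)
    P=d[w+'p'];
    m(d[w+'i'],P,'blue',(100,120,40),(115,255,255),0)
    q=P[(P[...,2]>.186)&(P[...,2]<.203)&(P[...,0]>.4)&(abs(P[...,1]+.1)<.3)&(P[...,0]<.9)]; print('screw?',len(q),np.median(q,0) if len(q) else 0)
    q=P[(P[...,2]>.161)&(P[...,2]<.171)&(P[...,0]>.4)&(P[...,0]<.9)&(P[...,1]<.1)&(P[...,1]>-.35)]; print('collar/pillar top',len(q),q.mean(0),q.min(0),q.max(0))
    # bar points
    q=P[(P[...,2]>.038)&(P[...,2]<.06)&(P[...,0]>.4)&(P[...,0]<.75)&(P[...,1]<.5)&(P[...,1]>.1)];print('bar',len(q),q.min(0),q.max(0))
E
```

```text
a
red [266. 215.] 36 mid [ 0.3602 -0.0085  0.0082] zmax 0.019 ax [0.918 0.225 0.327] len 0.047
red [364. 226.] 75 mid [0.3596 0.3184 0.0067] zmax 0.014 ax [ 0.883 -0.47   0.022] len 0.08
red [376. 240.] 224 mid [0.4824 0.3504 0.0435] zmax 0.057 ax [0.854 0.252 0.454] len 0.138
blue [205. 244.] 2406 mid [ 0.6401 -0.1288  0.0696] zmax 0.143 ax [ 0.135 -0.272 -0.953] len 0.175
blue [483. 339.] 7553 mid [0.8029 0.5827 0.0219] zmax 0.049 ax [ 0.244 -0.97   0.004] len 0.251
screw? 43 [ 0.6061875  -0.14052114  0.19468489]
collar/pillar top 570 [ 0.60949673 -0.13912209  0.16635666] [ 0.53917147 -0.20499274  0.1610164 ] [ 0.66656642 -0.07871292  0.17077171]
bar 576 [0.45034017 0.226272   0.0381198 ] [0.74869399 0.4997175  0.05909739]
b
red [343. 237.] 90 mid [ 0.3516 -0.0118  0.0063] zmax 0.016 ax [-0.679 -0.702 -0.216] len 0.053
red [271. 318.] 291 mid [0.4904 0.3587 0.0502] zmax 0.054 ax [ 0.234  0.972 -0.015] len 0.098
red [333. 327.] 226 mid [0.3604 0.3191 0.0052] zmax 0.012 ax [-0.831  0.556  0.022] len 0.073
red [212. 394.] 54 mid [0.5602 0.5368 0.0392] zmax 0.042 ax [-0.61   0.778  0.148] len 0.018
blue [264. 176.] 733 mid [ 0.5981 -0.106   0.1297] zmax 0.136 ax [-0.614  0.766  0.192] len 0.425
blue [266. 209.] 955 mid [ 0.5928 -0.0997  0.0175] zmax 0.026 ax [-0.967 -0.253 -0.001] len 0.186
blue [ 80. 380.] 8330 mid [0.8136 0.5363 0.0196] zmax 0.048 ax [-0.962 -0.274  0.01 ] len 0.184
blue [225. 398.] 42 mid [0.5361 0.5405 0.0396] zmax 0.042 ax [-0.605  0.791  0.087] len 0.013
blue [206. 407.] 42 mid [0.5634 0.5609 0.0397] zmax 0.042 ax [ 0.233 -0.969 -0.082] len 0.012
screw? 0 0
collar/pillar top 400 [ 0.60203679 -0.13288567  0.16474534] [ 0.54039265 -0.19966743  0.16103015] [ 0.66571224 -0.07698243  0.16891916]
bar 893 [0.45220448 0.22870347 0.03814377] [0.74941875 0.4994841  0.05800918]
```

View pics/c.png

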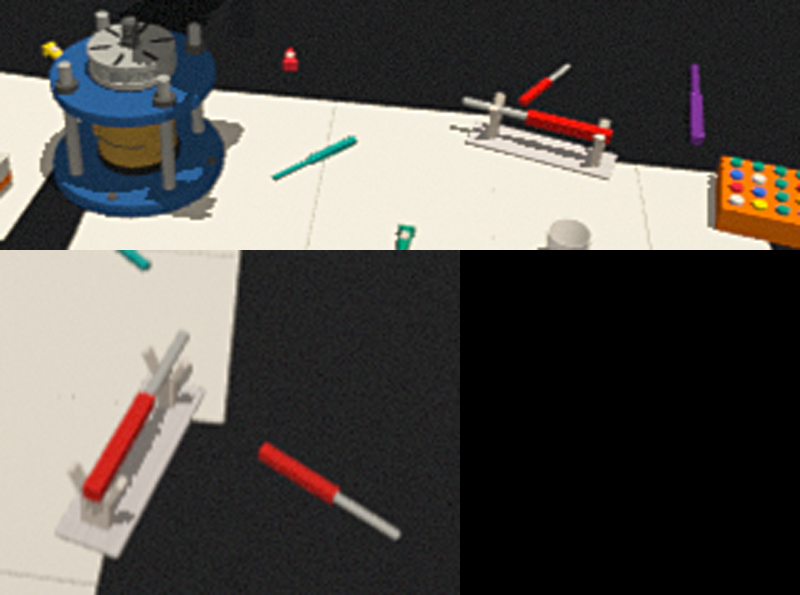

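The crop confirms it: the larger red-handled bar lies in the white forks with its tip toward -y, and the small red tool lies loose on the bench. Next I measure the press's yaw and holes from a wrist view.

```bash
python3 - <<'E'
from h import *
s=snap('wrist');cv2.imwrite('pics/w1.png',cv2.resize(s['image'],(800,600)))
print(s['cam_to_world'].round(3),s['K'])
d=np.load('ab.npz')
for w in 'ab':
    P=d[w+'p'];c=np.array([.604,-.139]);R=np.hypot(P[...,0]-c[0],P[...,1]-c[1])
    m=(P[...,2]>.14)&(P[...,2]<.172)&(R>.062)&(R<.095)
    N,L,S,C=cv2.connectedComponentsWithStats(m.astype(np.uint8))
    for i in range(1,N):
        p=P[L==i]; print(w,S[i,4],C[i].round(),p.mean(0).round(4),p[:,2].max().round(3),np.degrees(np.arctan2(*(p.mean(0)[:2]-c)[::-1])).round(1))
    im=d[w+'i'];V=cv2.cvtColor(im,cv2.COLOR_BGR2HSV)
    m=(P[...,2]>.160)&(P[...,2]<.172)&(R<.056);p=P[m];print('collar',p.mean(0),p.min(0),p.max(0))
E
```

```text
[[ 1.    -0.     0.002  0.624]
 [-0.     0.966  0.257  0.065]
 [-0.002 -0.257  0.966  0.384]
 [ 0.     0.     0.     1.   ]] [[308.46945703   0.         281.99548497]
 [  0.         308.46945703 206.48231451]
 [  0.           0.           1.        ]]
a 34 [191. 198.] [ 0.5478 -0.1948  0.1582] 0.167 -135.3
a 63 [228. 205.] [ 0.553  -0.0836  0.1522] 0.168 132.7
a 80 [176. 221.] [ 0.6584 -0.1977  0.1519] 0.167 -47.2
a 76 [215. 226.] [ 0.6632 -0.088   0.1524] 0.168 40.8
collar [ 0.61040273 -0.13960997  0.16644891] [ 0.55424792 -0.19070508  0.16010661] [ 0.65166875 -0.09424793  0.17184735]
b 28 [251. 153.] [ 0.6575 -0.194   0.1559] 0.166 -45.8
b 51 [286. 158.] [ 0.5452 -0.1897  0.1512] 0.167 -139.2
b 58 [242. 170.] [ 0.6591 -0.0848  0.1518] 0.167 44.5
b 62 [279. 174.] [ 0.5497 -0.0795  0.1517] 0.167 132.4
collar [ 0.60218477 -0.13265062  0.16477671] [ 0.55658567 -0.19110372  0.16014799] [ 0.64986472 -0.08779772  0.16891916]
```

View pics/w1.png

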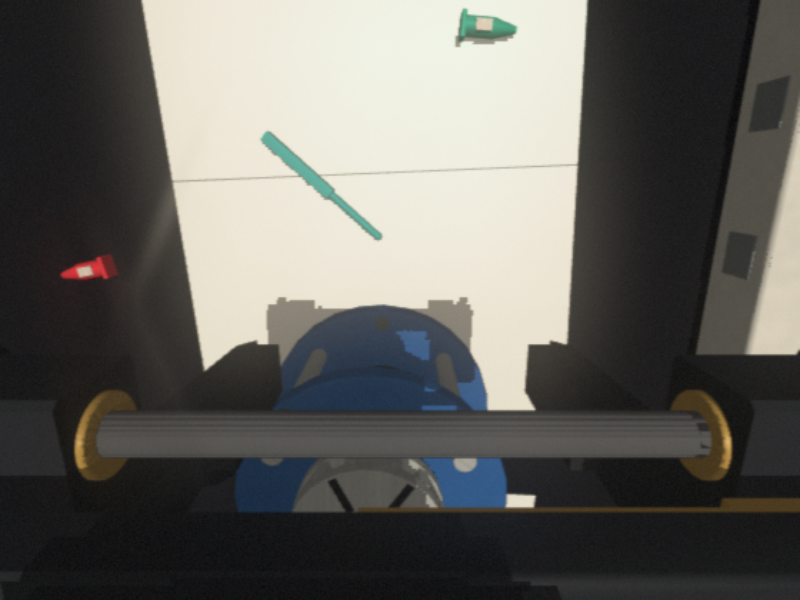

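The wrist view shows the press partly behind the gripper: rear pillars at (272,461) and (466,463), collar stripes at (340,495) and (402,497). I'll move over the press for a clear top view.

Request:
drive_tool(
  targets=[
    {"ty": -0.85,"tz": 0.3,"tx": -0.08,"claw": 1},
    {"ty": -0.85,"tz": 0.3,"tx": -0.08,"claw": 1},
    {"ty": -0.85,"tz": 0.3,"tx": -0.08,"claw": 1},
    {"ty": -0.85,"tz": 0.3,"tx": -0.08,"claw": 1},
    {"ty": -0.85,"tz": 0.3,"tx": -0.08,"claw": 1},
    {"ty": -0.85,"tz": 0.3,"tx": -0.08,"claw": 1},
    {"ty": -0.85,"tz": 0.3,"tx": -0.08,"claw": 1},
    {"ty": -0.85,"tz": 0.3,"tx": -0.08,"claw": 1},
  ],
)

```text
validation failed for argument at $.ta...
```

```bash
python3 - <<'E'
from h import *
s=snap('wrist');cv2.imwrite('pics/w2.png',cv2.resize(s['image'],(800,600)))
np.savez('w2.npz',i=s['image'],K=s['K'],T=s['cam_to_world'],p=pts(s))
print(s['cam_to_world'].round(3),r.get_state()['tool_pos'])
P=pts(s);c=np.array([.604,-.137]);R=np.hypot(P[...,0]-c[0],P[...,1]-c[1])
for nm,m in(('screw',(P[...,2]>.186)&(P[...,2]<.205)&(R<.03)),('collar',(P[...,2]>.160)&(P[...,2]<.172)&(R<.056)),('pill',(P[...,2]>.160)&(P[...,2]<.172)&(R<.095)&(R>.06)),('disc',(P[...,2]>.13)&(P[...,2]<.138)&(R<.11))):
    N,L,S,C=cv2.connectedComponentsWithStats(m.astype(np.uint8))
    for i in range(1,N):
        if S[i,4]<20: continue
        p=P[L==i];print(nm,S[i,4],C[i].round(1),p.mean(0).round(4),((p.min(0)+p.max(0))/2).round(4),np.ptp(p,0).round(3))
E
```

```text
[[ 1.     0.     0.001  0.624]
 [-0.     0.966  0.257  0.065]
 [-0.001 -0.257  0.966  0.384]
 [ 0.     0.     0.     1.   ]] [6.24635366e-01 1.15430908e-05 2.46227201e-01]
collar 2453 [253.3 343. ] [ 0.6003 -0.1105  0.1656] [ 0.6007 -0.1112  0.1642] [0.088 0.031 0.008]
pill 55 [189.5 322.5] [ 0.5488 -0.0907  0.1659] [ 0.5488 -0.091   0.1658] [0.012 0.005 0.003]
pill 125 [324.3 324.5] [ 0.6586 -0.0925  0.1659] [ 0.6584 -0.0929  0.1656] [0.013 0.009 0.004]
disc 2474 [257.3 276. ] [ 0.602  -0.0659  0.1337] [ 0.6022 -0.0648  0.1331] [0.124 0.025 0.006]
disc 1664 [187.8 339. ] [ 0.5348 -0.1315  0.1341] [ 0.5397 -0.1315  0.1349] [0.059 0.044 0.006]
disc 1524 [328.5 337.8] [ 0.668  -0.1301  0.1341] [ 0.6635 -0.1299  0.1342] [0.059 0.04  0.007]
```

View pics/w2.png

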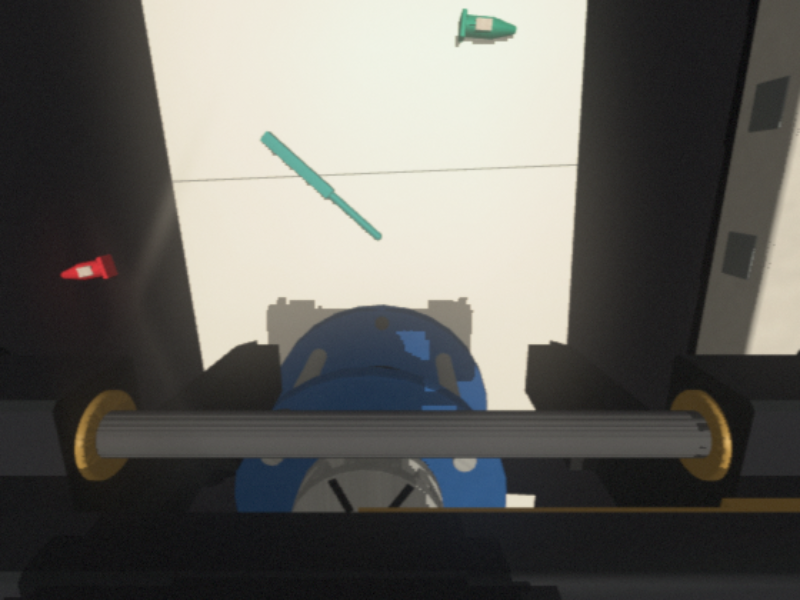

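The picture is unchanged because the move was refused on validation. I'll try rows with every key given.

Request:
drive_tool(
  targets=[
    {"tx": -0.08,"ty": -0.85,"tz": 0.3,"wx": 0,"wy": 0,"wz": 0,"claw": 1},
    {"tx": -0.08,"ty": -0.85,"tz": 0.3,"wx": 0,"wy": 0,"wz": 0,"claw": 1},
    {"tx": -0.08,"ty": -0.85,"tz": 0.3,"wx": 0,"wy": 0,"wz": 0,"claw": 1},
    {"tx": -0.08,"ty": -0.85,"tz": 0.3,"wx": 0,"wy": 0,"wz": 0,"claw": 1},
    {"tx": -0.08,"ty": -0.85,"tz": 0.3,"wx": 0,"wy": 0,"wz": 0,"claw": 1},
    {"tx": -0.08,"ty": -0.85,"tz": 0.3,"wx": 0,"wy": 0,"wz": 0,"claw": 1},
    {"tx": -0.08,"ty": -0.85,"tz": 0.3,"wx": 0,"wy": 0,"wz": 0,"claw": 1},
    {"tx": -0.08,"ty": -0.85,"tz": 0.3,"wx": 0,"wy": 0,"wz": 0,"claw": 1},
  ],
)

```text
clock: 1.0
tool_pos: [0.6054, -0.205, 0.3189]
eef_rot: [0.707, 0.707, -0.0, -0.0]
contact_force: [0.9, -0.8, 0.2]
opening: 0.999
finger_force: 0.0
```

```bash
python3 - <<'E'
from h import *
s=snap('wrist');cv2.imwrite('pics/w3.png',cv2.resize(s['image'],(800,600)))
np.savez('w2.npz',i=s['image'],K=s['K'],T=s['cam_to_world'],p=pts(s))
P=pts(s);c=np.array([.602,-.137]);R=np.hypot(P[...,0]-c[0],P[...,1]-c[1])
for nm,m in(('screw',(P[...,2]>.186)&(P[...,2]<.205)&(R<.03)),('collar',(P[...,2]>.160)&(P[...,2]<.172)&(R<.056)),('pill',(P[...,2]>.160)&(P[...,2]<.172)&(R<.095)&(R>.06)),('disc',(P[...,2]>.13)&(P[...,2]<.138)&(R<.11))):
    N,L,S,C=cv2.connectedComponentsWithStats(m.astype(np.uint8))
    for i in range(1,N):
        if S[i,4]<20: continue
        p=P[L==i];print(nm,S[i,4],C[i].round(1),p.mean(0).round(4),((p.min(0)+p.max(0))/2).round(4),np.ptp(p,0).round(3))
# stripes: dark pixels on collar top
g=s['image'].max(2)
m=(R>.018)&(R<.044)&(P[...,2]>.155)&(P[...,2]<.175)
m&=g<0.5*np.median(g[m])
N,L,S,C=cv2.connectedComponentsWithStats(m.astype(np.uint8))
for i in range(1,N):
    if S[i,4]>12:
        p=ray(s,*C[i],.166)[:2]; print('stripe',S[i,4],C[i].round(1),p.round(4))
E
```

```text
screw 451 [277.8 129.8] [ 0.6016 -0.1442  0.1958] [ 0.6013 -0.1445  0.1952] [0.019 0.019 0.005]
collar 8313 [278.3 127. ] [ 0.6017 -0.1427  0.1661] [ 0.6018 -0.1442  0.1661] [0.095 0.094 0.005]
pill 228 [217.7  62.3] [ 0.5492 -0.0877  0.1655] [ 0.5489 -0.0876  0.1641] [0.013 0.013 0.008]
pill 227 [343.   67.3] [ 0.6583 -0.0918  0.1656] [ 0.6588 -0.0915  0.1639] [0.014 0.013 0.008]
pill 168 [219.6 185.7] [ 0.5451 -0.1968  0.1654] [ 0.5444 -0.1973  0.1639] [0.014 0.014 0.007]
pill 173 [333.  189.9] [ 0.6542 -0.2009  0.1655] [ 0.6544 -0.2012  0.1639] [0.013 0.013 0.007]
disc 15252 [278.9 119.6] [ 0.6019 -0.1373  0.134 ] [ 0.6018 -0.1438  0.134 ] [0.183 0.182 0.008]
stripe 104 [261.9  92.5] [ 0.5872 -0.1125]
stripe 106 [300.9  96.7] [ 0.6219 -0.116 ]
stripe 111 [242.4 126.2] [ 0.5689 -0.1414]
stripe 101 [314.2 132.6] [ 0.6346 -0.1472]
stripe 71 [260.4 156.7] [ 0.5848 -0.1691]
stripe 64 [292.3 159.3] [ 0.6147 -0.1715]
```

View pics/w3.png

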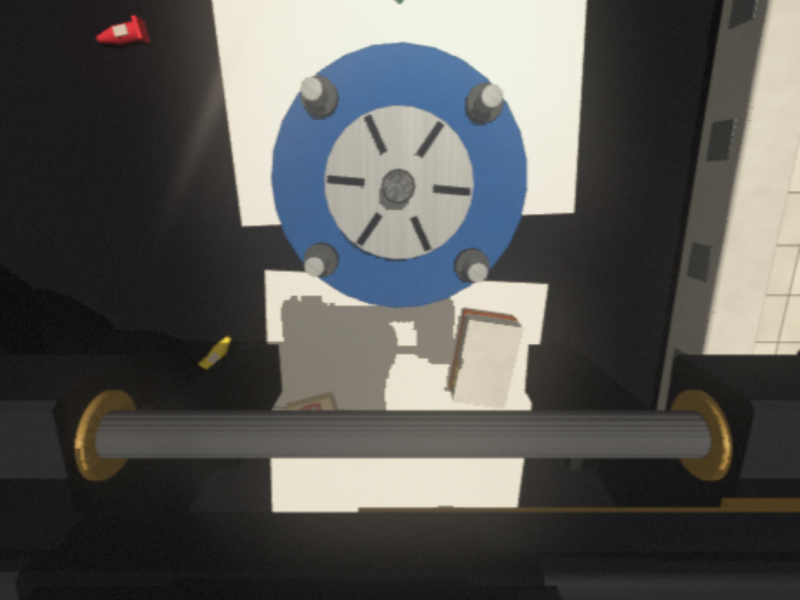

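The top view shows the collar centred at (398,185) with six stripes and the pillars at (318,97), (484,103), (473,266) and (320,261). So the axis is at (0.6017, -0.1443), the press yaw is -2.1° and the holes lie at world 114.6° + 60k. Now to the bar.

Request:
drive_tool(
  targets=[
    {"tx": -0.29,"ty": 0.97,"tz": -0.14,"wx": 0,"wy": 0,"wz": -0.014,"claw": 1},
    {"tx": -0.29,"ty": 0.97,"tz": -0.14,"wx": 0,"wy": 0,"wz": -0.014,"claw": 1},
    {"tx": -0.29,"ty": 0.97,"tz": -0.14,"wx": 0,"wy": 0,"wz": -0.014,"claw": 1},
    {"tx": -0.29,"ty": 0.97,"tz": -0.14,"wx": 0,"wy": 0,"wz": -0.014,"claw": 1},
    {"tx": -0.29,"ty": 0.97,"tz": -0.14,"wx": 0,"wy": 0,"wz": -0.014,"claw": 1},
    {"tx": -0.29,"ty": 0.97,"tz": -0.14,"wx": 0,"wy": 0,"wz": -0.014,"claw": 1},
    {"tx": -0.29,"ty": 0.97,"tz": -0.14,"wx": 0,"wy": 0,"wz": -0.014,"claw": 1},
    {"tx": -0.29,"ty": 0.97,"tz": -0.14,"wx": 0,"wy": 0,"wz": -0.014,"claw": 1},
  ],
)

```text
clock: 1.85
tool_pos: [0.5355, 0.0302, 0.2848]
eef_rot: [0.748, 0.664, -0.0, -0.0]
contact_force: [0.8, -0.9, 0.3]
opening: 1.003
finger_force: 0.0
```

Request:
drive_tool(
  targets=[
    {"tx": -0.29,"ty": 0.97,"tz": -0.14,"wx": 0,"wy": 0,"wz": -0.014,"claw": 1},
    {"tx": -0.29,"ty": 0.97,"tz": -0.14,"wx": 0,"wy": 0,"wz": -0.014,"claw": 1},
    {"tx": -0.29,"ty": 0.97,"tz": -0.14,"wx": 0,"wy": 0,"wz": -0.014,"claw": 1},
    {"tx": -0.29,"ty": 0.97,"tz": -0.14,"wx": 0,"wy": 0,"wz": -0.014,"claw": 1},
    {"tx": -0.29,"ty": 0.97,"tz": -0.14,"wx": 0,"wy": 0,"wz": -0.014,"claw": 1},
    {"tx": -0.29,"ty": 0.97,"tz": -0.14,"wx": 0,"wy": 0,"wz": -0.014,"claw": 1},
    {"tx": -0.29,"ty": 0.97,"tz": -0.14,"wx": 0,"wy": 0,"wz": -0.014,"claw": 1},
    {"tx": -0.29,"ty": 0.97,"tz": -0.14,"wx": 0,"wy": 0,"wz": -0.014,"claw": 1},
  ],
)

```text
clock: 2.65
tool_pos: [0.4659, 0.2629, 0.2512]
eef_rot: [0.785, 0.619, -0.0, -0.0]
contact_force: [0.3, -0.0, -0.7]
opening: 1.001
finger_force: 0.0
```

```bash
python3 - <<'E'
from h import *
s=snap('wrist','w4.png');P=pts(s);im=s['image']
hs=cv2.cvtColor(im,cv2.COLOR_BGR2HSV);k=cv2.inRange(hs,(0,130,60),(7,255,255))|cv2.inRange(hs,(172,130,60),(180,255,255))
N,L,S,C=cv2.connectedComponentsWithStats(k)
for i in range(1,N):
    if S[i,4]>60:
        p=P[L==i];t=p[abs(p[:,2]-.052)<.004]
        print('red',S[i],C[i].round(),p.mean(0).round(3),len(t))
        if len(t)>50:
            (c,wh,a)=cv2.minAreaRect((t[:,:2]*1000).astype(np.float32));ax=np.linalg.svd(t[:,:2]-t[:,:2].mean(0),full_matrices=False)[2][0]
            print('handle',c,wh,'az',np.degrees(np.arctan2(ax[1],ax[0])),t[:,2].mean())
m=(P[...,2]>.046)&(P[...,2]<.054)&(P[...,1]>.15)&(P[...,1]<.31)&(P[...,0]>.4)&(P[...,0]<.53)&(k==0)
N,L,S,C=cv2.connectedComponentsWithStats(m.astype(np.uint8))
for i in range(1,N):
    if S[i,4]>30: p=P[L==i];print('shank?',S[i,4],p.mean(0).round(4),p.min(0).round(4),p.max(0).round(4))
st=r.get_state();print(st['tool_pos'],st['eef_rot'])
E
```

```text
red [ 278   48   14  101 1230] [284.  97.] [0.49  0.351 0.054] 1217
handle (488.5284423828125, 349.5750732421875) (98.40055084228516, 12.81176471710205) az -103.24501120540484 0.051950878184929224
red [158 143  58  25 547] [187. 155.] [0.36  0.318 0.01 ] 0
shank? 603 [0.4685 0.2656 0.049 ] [0.4551 0.2242 0.046 ] [0.4825 0.3095 0.0536]
shank? 31 [0.4575 0.2683 0.0501] [0.4546 0.263  0.0468] [0.4597 0.2734 0.053 ]
shank? 34 [0.4794 0.2625 0.0504] [0.4762 0.2574 0.0464] [0.4848 0.2673 0.0537]
[0.46320137 0.2696028  0.25076536] [ 7.82800636e-01  6.22266610e-01  7.45263347e-04 -2.62188191e-03]
```

View pics/w4.png

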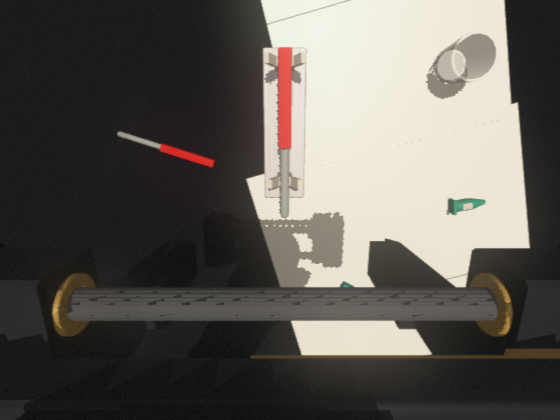

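The wrist view shows the bar in its rest, handle from (285,48) to (285,148), tip at (285,215), and the small red tool apart at (165,148). The arm was still settling, so I measure again without viewing.

```bash
cat > bar.py <<'E'
from h import *
def bar(zt=.052):
    s=snap('wrist');P=pts(s);im=s['image']
    hs=cv2.cvtColor(im,cv2.COLOR_BGR2HSV);k=cv2.inRange(hs,(0,130,60),(7,255,255))|cv2.inRange(hs,(172,130,60),(180,255,255))
    m=(k>0)&(abs(P[...,2]-zt)<.004);t=P[m]
    c,wh,a=cv2.minAreaRect((t[:,:2]*1000).astype(np.float32));ax=np.linalg.svd(t[:,:2]-t[:,:2].mean(0),full_matrices=False)[2][0]
    print('handle',c,wh,'az',np.degrees(np.arctan2(ax[1],ax[0]))%180,t[:,2].mean(),m.sum())
    st=r.get_state();q=st['eef_rot'];print(st['clock'],st['tool_pos'],'toolx az',np.degrees(2*np.arctan2(q[1],q[0])),q)
E
python3 -c "
from bar import *
bar();bar()"
```

```text
handle (488.9762878417969, 350.02105712890625) (98.539794921875, 13.119058609008789) az 76.57183373937731 0.051965355026037816 1226
2.75 [0.4640548  0.2670774  0.25099519] toolx az 77.00987162434504 [ 7.82553270e-01  6.22581053e-01  3.17193385e-04 -1.76401834e-03]
handle (489.396484375, 350.3287048339844) (98.17176818847656, 13.248785018920898) az 76.2491802495602 0.05196681736067906 1235
2.8 [0.4652407  0.26407826 0.25113587] toolx az 76.84525459803183 [ 7.83447946e-01  6.21457113e-01 -1.42864769e-04 -5.93310567e-04]
```

Request:
drive_tool(
  targets=[
    {"tx": 0.1,"ty": 0.36,"tz": -0.54,"wx": 0,"wy": 0,"wz": -0.001,"claw": 0.5},
    {"tx": 0.1,"ty": 0.36,"tz": -0.54,"wx": 0,"wy": 0,"wz": -0.001,"claw": 0.5},
    {"tx": 0.1,"ty": 0.36,"tz": -0.54,"wx": 0,"wy": 0,"wz": -0.001,"claw": 0.5},
    {"tx": 0.1,"ty": 0.36,"tz": -0.54,"wx": 0,"wy": 0,"wz": -0.001,"claw": 0.5},
    {"tx": 0.1,"ty": 0.36,"tz": -0.54,"wx": 0,"wy": 0,"wz": -0.001,"claw": 0.5},
    {"tx": 0.1,"ty": 0.36,"tz": -0.54,"wx": 0,"wy": 0,"wz": -0.001,"claw": 0.5},
    {"tx": 0.1,"ty": 0.36,"tz": -0.54,"wx": 0,"wy": 0,"wz": -0.001,"claw": 0.5},
    {"tx": 0.1,"ty": 0.36,"tz": -0.54,"wx": 0,"wy": 0,"wz": -0.001,"claw": 0.5},
  ],
)

```text
clock: 3.6
tool_pos: [0.4917, 0.3467, 0.1213]
eef_rot: [0.788, 0.615, -0.0, 0.001]
contact_force: [0.8, -0.5, -0.8]
opening: 0.753
finger_force: 0.0
```

Request:
drive_tool(
  targets=[
    {"tx": 0,"ty": 0,"tz": 0,"wx": 0,"wy": 0,"wz": 0,"claw": 0.3},
    {"tx": 0,"ty": 0,"tz": -0.3,"wx": 0,"wy": 0,"wz": 0,"claw": 0.3},
    {"tx": 0,"ty": 0,"tz": -0.4,"wx": 0,"wy": 0,"wz": 0,"claw": 0.3},
    {"tx": 0,"ty": 0,"tz": -0.4,"wx": 0,"wy": 0,"wz": 0,"claw": 0.3},
    {"tx": 0,"ty": 0,"tz": -0.3,"wx": 0,"wy": 0,"wz": 0,"claw": 0.3},
    {"tx": 0,"ty": 0,"tz": -0.1,"wx": 0,"wy": 0,"wz": 0,"claw": 0.3},
    {"tx": 0,"ty": 0,"tz": 0,"wx": 0,"wy": 0,"wz": 0,"claw": 0.3},
    {"tx": 0,"ty": 0,"tz": 0,"wx": 0,"wy": 0,"wz": 0,"claw": 0.3},
  ],
)

```text
clock: 4.4
tool_pos: [0.4908, 0.3482, 0.0771]
eef_rot: [0.788, 0.616, 0.0, 0.0]
contact_force: [0.4, -0.0, 0.4]
opening: 0.651
finger_force: 0.0
```

```bash
python3 -c "
from bar import *
bar()"
```

```text
handle (491.5764465332031, 360.3475036621094) (78.80619049072266, 13.226534843444824) az 76.52738838829778 0.051919464081709416 3239
4.45 [0.49089268 0.34824442 0.07732476] toolx az 76.08272479014202 [7.87566020e-01 6.16230128e-01 4.38539649e-04 3.32795232e-05]
```

Request:
drive_tool(
  targets=[
    {"tx": -0.07,"ty": 0.07,"tz": -0.24,"wx": 0,"wy": 0,"wz": 0.006,"claw": 0.3},
    {"tx": 0,"ty": 0,"tz": -0.4,"wx": 0,"wy": 0,"wz": 0,"claw": 0.3},
    {"tx": 0,"ty": 0,"tz": -0.4,"wx": 0,"wy": 0,"wz": 0,"claw": 0.3},
    {"tx": 0,"ty": 0,"tz": -0.3,"wx": 0,"wy": 0,"wz": 0,"claw": 0.3},
    {"tx": 0,"ty": 0,"tz": -0.1,"wx": 0,"wy": 0,"wz": 0,"claw": 0.3},
    {"tx": 0,"ty": 0,"tz": 0,"wx": 0,"wy": 0,"wz": 0,"claw": 0.3},
    {"tx": 0,"ty": 0,"tz": 0,"wx": 0,"wy": 0,"wz": 0,"claw": 0.1},
    {"tx": 0,"ty": 0,"tz": 0,"wx": 0,"wy": 0,"wz": 0,"claw": -0.2},
  ],
)

```text
clock: 5.25
tool_pos: [0.4888, 0.3503, 0.0342]
eef_rot: [0.786, 0.619, 0.0, 0.0]
contact_force: [-0.3, 0.3, 0.0]
opening: 0.489
finger_force: 0.0
```

Request:
drive_tool(
  targets=[
    {"tx": 0,"ty": 0,"tz": 0,"wx": 0,"wy": 0,"wz": 0,"claw": -0.5},
    {"tx": 0,"ty": 0,"tz": 0,"wx": 0,"wy": 0,"wz": 0,"claw": -0.8},
    {"tx": 0,"ty": 0,"tz": 0,"wx": 0,"wy": 0,"wz": 0,"claw": -1},
    {"tx": 0,"ty": 0,"tz": 0,"wx": 0,"wy": 0,"wz": 0,"claw": -1},
    {"tx": 0,"ty": 0,"tz": 0,"wx": 0,"wy": 0,"wz": 0,"claw": -1},
    {"tx": 0,"ty": 0,"tz": 0,"wx": 0,"wy": 0,"wz": 0,"claw": -1},
    {"tx": 0,"ty": 0,"tz": 0,"wx": 0,"wy": 0,"wz": 0,"claw": -1},
    {"tx": 0,"ty": 0,"tz": 0,"wx": 0,"wy": 0,"wz": 0,"claw": -1},
  ],
  force=40,
)

```text
clock: 6.05
tool_pos: [0.4887, 0.3502, 0.0339]
eef_rot: [0.786, 0.619, 0.0, 0.0]
contact_force: [0.5, -0.3, 1.5]
opening: 0.148
finger_force: 40.0
```

Request:
drive_tool(
  targets=[
    {"tx": 0,"ty": 0,"tz": 0.3,"wx": 0,"wy": 0,"wz": 0,"claw": -1},
    {"tx": 0,"ty": 0,"tz": 0.5,"wx": 0,"wy": 0,"wz": 0,"claw": -1},
    {"tx": 0,"ty": 0,"tz": 0.55,"wx": 0,"wy": 0,"wz": 0,"claw": -1},
    {"tx": 0,"ty": 0,"tz": 0.55,"wx": 0,"wy": 0,"wz": 0,"claw": -1},
    {"tx": 0,"ty": 0,"tz": 0.55,"wx": 0,"wy": 0,"wz": 0,"claw": -1},
    {"tx": 0,"ty": 0,"tz": 0.55,"wx": 0,"wy": 0,"wz": 0,"claw": -1},
    {"tx": 0,"ty": 0,"tz": 0.4,"wx": 0,"wy": 0,"wz": 0,"claw": -1},
    {"tx": 0,"ty": 0,"tz": 0.13,"wx": 0,"wy": 0,"wz": 0,"claw": -1},
  ],
)

```text
clock: 6.85
tool_pos: [0.4892, 0.3506, 0.1416]
eef_rot: [0.786, 0.619, 0.001, 0.0]
contact_force: [0.4, -0.0, -2.2]
opening: 0.151
finger_force: 40.0
```

Request:
drive_tool(
  targets=[
    {"tx": 0.053,"ty": -0.5,"tz": 0,"wx": 0,"wy": 0,"wz": 0.04,"claw": -1},
    {"tx": 0.053,"ty": -0.633,"tz": 0,"wx": 0,"wy": 0,"wz": 0.04,"claw": -1},
    {"tx": 0.053,"ty": -0.633,"tz": 0,"wx": 0,"wy": 0,"wz": 0.04,"claw": -1},
    {"tx": 0.053,"ty": -0.633,"tz": 0,"wx": 0,"wy": 0,"wz": 0.04,"claw": -1},
    {"tx": 0.053,"ty": -0.633,"tz": 0,"wx": 0,"wy": 0,"wz": 0.04,"claw": -1},
    {"tx": 0.053,"ty": -0.633,"tz": 0,"wx": 0,"wy": 0,"wz": 0.04,"claw": -1},
    {"tx": 0.053,"ty": -0.633,"tz": 0,"wx": 0,"wy": 0,"wz": 0.04,"claw": -1},
    {"tx": 0.053,"ty": -0.633,"tz": 0,"wx": 0,"wy": 0,"wz": 0.04,"claw": -1},
  ],
)

```text
clock: 7.65
tool_pos: [0.501, 0.2013, 0.1394]
eef_rot: [0.671, 0.742, -0.0, -0.0]
contact_force: [-0.0, -0.4, -2.2]
opening: 0.153
finger_force: 40.0
```

Request:
drive_tool(
  targets=[
    {"tx": 0.053,"ty": -0.633,"tz": 0,"wx": 0,"wy": 0,"wz": 0.04,"claw": -1},
    {"tx": 0.053,"ty": -0.633,"tz": 0,"wx": 0,"wy": 0,"wz": 0.04,"claw": -1},
    {"tx": 0.053,"ty": -0.633,"tz": 0,"wx": 0,"wy": 0,"wz": 0.04,"claw": -1},
    {"tx": 0.053,"ty": -0.633,"tz": 0,"wx": 0,"wy": 0,"wz": 0.04,"claw": -1},
    {"tx": 0.053,"ty": -0.633,"tz": 0,"wx": 0,"wy": 0,"wz": 0.04,"claw": -1},
    {"tx": 0.053,"ty": -0.633,"tz": 0,"wx": 0,"wy": 0,"wz": 0.04,"claw": -1},
    {"tx": 0.053,"ty": -0.45,"tz": 0,"wx": 0,"wy": 0,"wz": 0.04,"claw": -1},
    {"tx": 0.053,"ty": -0.3,"tz": 0,"wx": 0,"wy": 0,"wz": 0.03,"claw": -1},
  ],
)

```text
clock: 8.45
tool_pos: [0.5136, 0.064, 0.1394]
eef_rot: [0.543, 0.84, -0.001, -0.0]
contact_force: [0.6, -0.2, -1.1]
opening: 0.15
finger_force: 40.0
```

```bash
cat > chk.py <<'E'
from h import *
C=np.array([.6017,-.1443])
def st():
    s=r.get_state();q=s['eef_rot'];p=s['tool_pos'];d=p[:2]-C
    print('t',round(s['clock'],2),'tcp',p.round(4),'toolx',np.degrees(2*np.arctan2(q[1],q[0])).round(2),'az',np.degrees(np.arctan2(d[1],d[0])).round(2),'rad',np.hypot(*d).round(4),'F',s['contact_force'].round(1),'M',s['moment'].round(2),'grip',round(float(s['finger_force']),1),'q',q.round(3))
    f=s['contact_force'][:2];print('Mz about axis (F only)',(d[0]*f[1]-d[1]*f[0]).round(3),'with tool moment',(d[0]*f[1]-d[1]*f[0]+s['moment'][2]).round(3),'radial F',(d@f/np.hypot(*d)).round(2))
    return s
def barpts(zlo=.13,zhi=.175,view=('scene','side')):
    for v in view:
        S=snap(v);P=pts(S);hs=cv2.cvtColor(S['image'],cv2.COLOR_BGR2HSV)
        k=(cv2.inRange(hs,(0,130,50),(7,255,255))|cv2.inRange(hs,(172,130,50),(180,255,255)))>0
        m=k&(P[...,2]>.1)&(P[...,2]<.19)&(np.hypot(P[...,0]-C[0],P[...,1]-C[1])<.33)
        p=P[m];print(v,'red',len(p),p.mean(0).round(4) if len(p) else 0)
        # shank: near the bar line
        s=r.get_state();q=s['eef_rot'];a=2*np.arctan2(q[1],q[0]);t=s['tool_pos'];u=-np.array([np.cos(a),np.sin(a)]);n=np.array([-u[1],u[0]])
        D=P[...,:2]-t[:2];al=D@u;la=D@n
        m=(al>.055)&(al<.145)&(abs(la)<.012)&(P[...,2]>.135)&(P[...,2]<.168)&(~k)
        for lo,hi in((.055,.08),(.08,.105),(.105,.135)):
            w=m&(al>=lo)&(al<hi)
            if w.sum()>3:print('  shank',lo,w.sum(),'lat',la[w].mean().round(4),'z max/mean',P[w][:,2].max().round(4),P[w][:,2].mean().round(4),'along max',al[w].max().round(4))
    return S
E
python3 - <<'E'
from chk import *
s=st();S=barpts()
a=snap('scene');cv2.imwrite('pics/s5.png',np.vstack([cv2.resize(a['image'][170:260,150:300],(600,300),interpolation=2)[:, :],cv2.resize(S['image'][120:210,200:350],(600,300),interpolation=2)]))
E
```

```text
t 8.45 tcp [0.5136 0.064  0.1394] toolx 114.23 az 112.92 rad 0.2261 F [ 0.6 -0.2 -1.1] M [ 0.07 -0.06 -0.07] grip 40.0 q [ 0.543  0.84  -0.001 -0.   ]
Mz about axis (F only) -0.1 with tool moment -0.171 radial F -0.41
scene red 85 [0.5285 0.0416 0.1539]
  shank 0.055 30 lat 0.0037 z max/mean 0.1574 0.1532 along max 0.079
  shank 0.08 32 lat 0.0037 z max/mean 0.1574 0.1532 along max 0.1045
  shank 0.105 25 lat 0.0034 z max/mean 0.1571 0.1525 along max 0.1245
side red 128 [0.506  0.0835 0.1548]
```

View pics/s5.png

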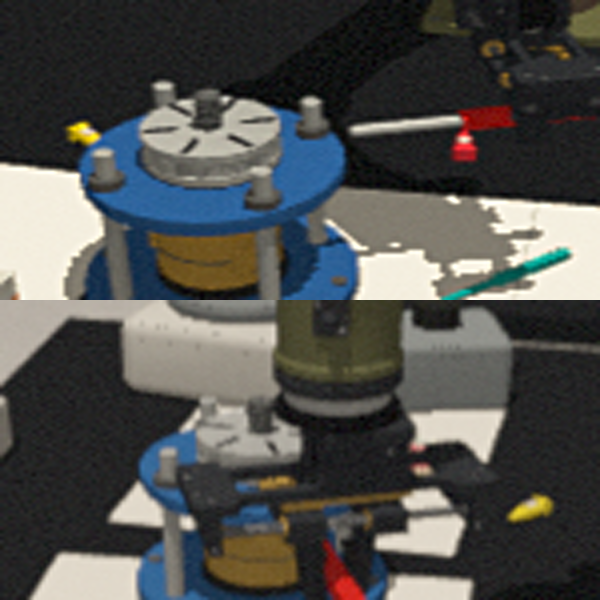

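The picture shows the level shank pointing at the collar, with its tip at (352,130) and the press to the left. I line up on the hole and advance until the tip is just outside the rim.

Request:
drive_tool(
  targets=[
    {"tx": -0.2,"ty": -0.09,"tz": 0.02,"wx": 0,"wy": 0,"wz": 0.006,"claw": -1},
    {"tx": 0,"ty": 0,"tz": 0,"wx": 0,"wy": 0,"wz": 0,"claw": -1},
    {"tx": 0.114,"ty": -0.249,"tz": 0,"wx": 0,"wy": 0,"wz": 0,"claw": -1},
    {"tx": 0.114,"ty": -0.249,"tz": 0,"wx": 0,"wy": 0,"wz": 0,"claw": -1},
    {"tx": 0.114,"ty": -0.249,"tz": 0,"wx": 0,"wy": 0,"wz": 0,"claw": -1},
    {"tx": 0.114,"ty": -0.249,"tz": 0,"wx": 0,"wy": 0,"wz": 0,"claw": -1},
    {"tx": 0.114,"ty": -0.249,"tz": 0,"wx": 0,"wy": 0,"wz": 0,"claw": -1},
    {"tx": 0,"ty": 0,"tz": 0,"wx": 0,"wy": 0,"wz": 0,"claw": -1},
  ],
)

```text
clock: 9.4
tool_pos: [0.5256, 0.0238, 0.1401]
eef_rot: [0.541, 0.841, -0.0, 0.0]
contact_force: [-0.3, 0.0, -1.8]
opening: 0.148
finger_force: 40.0
```

```bash
python3 - <<'E'
from chk import *
barpts(view=('scene',));st()
E
```

```text
scene red 83 [0.5405 0.0026 0.1538]
  shank 0.055 32 lat 0.0027 z max/mean 0.1579 0.1538 along max 0.0793
  shank 0.08 42 lat 0.0027 z max/mean 0.158 0.1495 along max 0.1049
  shank 0.105 49 lat 0.001 z max/mean 0.1576 0.1461 along max 0.1324
t 9.45 tcp [0.5253 0.0248 0.1402] toolx 114.51 az 114.31 rad 0.1856 F [ 0.1  0.7 -1.9] M [0.03 0.04 0.04] grip 40.0 q [0.541 0.841 0.    0.   ]
Mz about axis (F only) -0.069 with tool moment -0.031 radial F 0.58
```

Request:
drive_tool(
  targets=[
    {"tx": -0.02,"ty": -0.01,"tz": 0,"wx": 0,"wy": 0,"wz": 0.001,"claw": -1},
    {"tx": 0.07,"ty": -0.15,"tz": 0,"wx": 0,"wy": 0,"wz": 0,"claw": -1},
    {"tx": 0.07,"ty": -0.15,"tz": 0,"wx": 0,"wy": 0,"wz": 0,"claw": -1},
    {"tx": 0.07,"ty": -0.15,"tz": 0,"wx": 0,"wy": 0,"wz": 0,"claw": -1},
    {"tx": 0.07,"ty": -0.15,"tz": 0,"wx": 0,"wy": 0,"wz": 0,"claw": -1},
    {"tx": 0.07,"ty": -0.15,"tz": 0,"wx": 0,"wy": 0,"wz": 0,"claw": -1},
    {"tx": 0,"ty": 0,"tz": 0,"wx": 0,"wy": 0,"wz": 0,"claw": -1},
    {"tx": 0,"ty": 0,"tz": 0,"wx": 0,"wy": 0,"wz": 0,"claw": -1},
  ],
)

```text
clock: 10.25
tool_pos: [0.535, 0.0028, 0.1402]
eef_rot: [0.54, 0.842, 0.0, -0.0]
contact_force: [0.3, 1.0, -1.8]
opening: 0.151
finger_force: 40.0
```

```bash
python3 -c "
from chk import *
st()"
```

```text
t 10.25 tcp [0.535  0.0028 0.1402] toolx 114.64 az 114.4 rad 0.1615 F [ 0.3  1.  -1.8] M [ 0.08 -0.02  0.03] grip 40.0 q [ 0.54   0.842  0.    -0.   ]
Mz about axis (F only) -0.113 with tool moment -0.087 radial F 0.77
```

The tip is 16 mm into the hole with no force. I go on to about 2 mm from the bottom.

Request:
drive_tool(
  targets=[
    {"tx": 0.06,"ty": -0.132,"tz": 0,"wx": 0,"wy": 0,"wz": 0,"claw": -1},
    {"tx": 0.06,"ty": -0.132,"tz": 0,"wx": 0,"wy": 0,"wz": 0,"claw": -1},
    {"tx": 0.06,"ty": -0.132,"tz": 0,"wx": 0,"wy": 0,"wz": 0,"claw": -1},
    {"tx": 0.06,"ty": -0.132,"tz": 0,"wx": 0,"wy": 0,"wz": 0,"claw": -1},
    {"tx": 0,"ty": 0,"tz": 0,"wx": 0,"wy": 0,"wz": 0,"claw": -1},
    {"tx": 0,"ty": 0,"tz": 0,"wx": 0,"wy": 0,"wz": 0,"claw": -1},
    {"tx": 0,"ty": 0,"tz": 0,"wx": 0,"wy": 0,"wz": 0,"claw": -1},
    {"tx": 0,"ty": 0,"tz": 0,"wx": 0,"wy": 0,"wz": 0,"claw": -1},
  ],
)

```text
clock: 11.05
tool_pos: [0.5421, -0.0127, 0.1403]
eef_rot: [0.54, 0.842, 0.0, -0.0]
contact_force: [-0.3, -0.3, -1.2]
opening: 0.151
finger_force: 40.0
```

```bash
python3 - <<'E'
from chk import *
s=st();p=s['tool_pos'][:2]
# arc rows: hold radius .145; handle az from now to end in 8-row calls; print units
d=p-C;a0=np.arctan2(d[1],d[0]);R=np.hypot(*d)
N=24;tot=-np.radians(60)
for i in range(N):
    A,B=a0+tot*i/N,a0+tot*(i+1)/N
    print(i,((np.array([np.cos(B),np.sin(B)])-[np.cos(A),np.sin(A)])*.145/.03).round(3),np.degrees(B).round(1),'wz',round(-2.5/60,4))
E
```

```text
t 11.05 tcp [ 0.5421 -0.0127  0.1403] toolx 114.69 az 114.37 rad 0.1445 F [-0.3 -0.3 -1.2] M [ 0.1  -0.03  0.01] grip 40.0 q [ 0.54   0.842  0.    -0.   ]
Mz about axis (F only) 0.052 with tool moment 0.059 radial F -0.15
0 [0.194 0.083] 111.9 wz -0.0417
1 [0.197 0.074] 109.4 wz -0.0417
2 [0.2   0.066] 106.9 wz -0.0417
3 [0.203 0.057] 104.4 wz -0.0417
4 [0.205 0.048] 101.9 wz -0.0417
5 [0.207 0.039] 99.4 wz -0.0417
6 [0.209 0.03 ] 96.9 wz -0.0417
7 [0.21  0.021] 94.4 wz -0.0417
8 [0.211 0.011] 91.9 wz -0.0417
9 [0.211 0.002] 89.4 wz -0.0417
10 [ 0.211 -0.007] 86.9 wz -0.0417
11 [ 0.21  -0.016] 84.4 wz -0.0417
12 [ 0.209 -0.025] 81.9 wz -0.0417
13 [ 0.208 -0.034] 79.4 wz -0.0417
14 [ 0.206 -0.043] 76.9 wz -0.0417
15 [ 0.204 -0.052] 74.4 wz -0.0417
16 [ 0.202 -0.061] 71.9 wz -0.0417
17 [ 0.199 -0.07 ] 69.4 wz -0.0417
18 [ 0.196 -0.079] 66.9 wz -0.0417
19 [ 0.192 -0.087] 64.4 wz -0.0417
20 [ 0.188 -0.095] 61.9 wz -0.0417
21 [ 0.184 -0.103] 59.4 wz -0.0417
22 [ 0.179 -0.111] 56.9 wz -0.0417
23 [ 0.174 -0.119] 54.4 wz -0.0417
```

Request:
drive_tool(
  targets=[
    {"tx": 0.194,"ty": 0.083,"tz": 0,"wx": 0,"wy": 0,"wz": -0.0417,"claw": -1},
    {"tx": 0.197,"ty": 0.074,"tz": 0,"wx": 0,"wy": 0,"wz": -0.0417,"claw": -1},
    {"tx": 0.2,"ty": 0.066,"tz": 0,"wx": 0,"wy": 0,"wz": -0.0417,"claw": -1},
    {"tx": 0.203,"ty": 0.057,"tz": 0,"wx": 0,"wy": 0,"wz": -0.0417,"claw": -1},
    {"tx": 0.205,"ty": 0.048,"tz": 0,"wx": 0,"wy": 0,"wz": -0.0417,"claw": -1},
    {"tx": 0.207,"ty": 0.039,"tz": 0,"wx": 0,"wy": 0,"wz": -0.0417,"claw": -1},
    {"tx": 0.209,"ty": 0.03,"tz": 0,"wx": 0,"wy": 0,"wz": -0.0417,"claw": -1},
    {"tx": 0.21,"ty": 0.021,"tz": 0,"wx": 0,"wy": 0,"wz": -0.0417,"claw": -1},
  ],
)

```text
clock: 11.85
tool_pos: [0.5883, -0.0003, 0.1394]
eef_rot: [0.679, 0.734, -0.003, -0.002]
contact_force: [-5.8, 0.0, -0.7]
opening: 0.149
finger_force: 40.3
```

```bash
python3 -c "
from chk import *
st()"
```

```text
t 11.85 tcp [ 5.883e-01 -3.000e-04  1.394e-01] toolx 94.42 az 95.3 rad 0.1446 F [-5.8  0.  -0.7] M [-0.04  1.26 -0.33] grip 40.3 q [ 0.679  0.734 -0.003 -0.002]
Mz about axis (F only) 0.838 with tool moment 0.505 radial F 0.59
```

Request:
drive_tool(
  targets=[
    {"tx": 0.211,"ty": 0.011,"tz": 0,"wx": 0,"wy": 0,"wz": -0.0417,"claw": -1},
    {"tx": 0.211,"ty": 0.002,"tz": 0,"wx": 0,"wy": 0,"wz": -0.0417,"claw": -1},
    {"tx": 0.211,"ty": -0.007,"tz": 0,"wx": 0,"wy": 0,"wz": -0.0417,"claw": -1},
    {"tx": 0.21,"ty": -0.016,"tz": 0,"wx": 0,"wy": 0,"wz": -0.0417,"claw": -1},
    {"tx": 0.209,"ty": -0.025,"tz": 0,"wx": 0,"wy": 0,"wz": -0.0417,"claw": -1},
    {"tx": 0.208,"ty": -0.034,"tz": 0,"wx": 0,"wy": 0,"wz": -0.0417,"claw": -1},
    {"tx": 0.206,"ty": -0.043,"tz": 0,"wx": 0,"wy": 0,"wz": -0.0417,"claw": -1},
    {"tx": 0.204,"ty": -0.052,"tz": 0,"wx": 0,"wy": 0,"wz": -0.0417,"claw": -1},
  ],
)

```text
clock: 12.65
tool_pos: [0.6385, -0.0041, 0.1392]
eef_rot: [0.796, 0.605, -0.002, -0.002]
contact_force: [-5.6, 1.3, -0.2]
opening: 0.151
finger_force: 40.3
```

```bash
python3 -c "
from chk import *
st()"
```

```text
t 12.65 tcp [ 0.6385 -0.0041  0.1392] toolx 74.45 az 75.3 rad 0.1449 F [-5.6  1.3 -0.2] M [ 0.26  1.32 -0.37] grip 40.3 q [ 0.796  0.605 -0.002 -0.002]
Mz about axis (F only) 0.837 with tool moment 0.467 radial F -0.14
```

Request:
drive_tool(
  targets=[
    {"tx": 0.202,"ty": -0.061,"tz": 0,"wx": 0,"wy": 0,"wz": -0.0417,"claw": -1},
    {"tx": 0.199,"ty": -0.07,"tz": 0,"wx": 0,"wy": 0,"wz": -0.0417,"claw": -1},
    {"tx": 0.196,"ty": -0.079,"tz": 0,"wx": 0,"wy": 0,"wz": -0.0417,"claw": -1},
    {"tx": 0.192,"ty": -0.087,"tz": 0,"wx": 0,"wy": 0,"wz": -0.0417,"claw": -1},
    {"tx": 0.188,"ty": -0.095,"tz": 0,"wx": 0,"wy": 0,"wz": -0.0417,"claw": -1},
    {"tx": 0.184,"ty": -0.103,"tz": 0,"wx": 0,"wy": 0,"wz": -0.0417,"claw": -1},
    {"tx": 0.06,"ty": -0.035,"tz": 0,"wx": 0,"wy": 0,"wz": -0.014,"claw": -1},
    {"tx": 0.06,"ty": -0.035,"tz": 0,"wx": 0,"wy": 0,"wz": -0.014,"claw": -1},
  ],
)

```text
clock: 13.45
tool_pos: [0.677, -0.0203, 0.1391]
eef_rot: [0.875, 0.484, -0.002, -0.002]
contact_force: [-6.6, 1.7, -1.2]
opening: 0.153
finger_force: 40.3
```

```bash
python3 -c "
from chk import *
st()"
```

```text
t 13.45 tcp [ 0.677  -0.0203  0.1391] toolx 57.84 az 58.74 rad 0.1451 F [-6.6  1.7 -1.2] M [ 0.45  1.22 -0.38] grip 40.3 q [ 0.875  0.484 -0.002 -0.002]
Mz about axis (F only) 0.944 with tool moment 0.567 radial F -1.92
```

Request:
drive_tool(
  targets=[
    {"tx": -0.06,"ty": 0.035,"tz": 0,"wx": 0,"wy": 0,"wz": 0,"claw": -1},
    {"tx": 0,"ty": 0,"tz": 0,"wx": 0,"wy": 0,"wz": 0,"claw": -1},
    {"tx": 0.1,"ty": 0.16,"tz": 0,"wx": 0,"wy": 0,"wz": 0,"claw": -1},
    {"tx": 0.18,"ty": 0.287,"tz": 0,"wx": 0,"wy": 0,"wz": 0,"claw": -1},
    {"tx": 0.18,"ty": 0.287,"tz": 0,"wx": 0,"wy": 0,"wz": 0,"claw": -1},
    {"tx": 0.18,"ty": 0.287,"tz": 0,"wx": 0,"wy": 0,"wz": 0,"claw": -1},
    {"tx": 0.18,"ty": 0.287,"tz": 0,"wx": 0,"wy": 0,"wz": 0,"claw": -1},
    {"tx": 0.18,"ty": 0.287,"tz": 0,"wx": 0,"wy": 0,"wz": 0,"claw": -1},
  ],
)

```text
clock: 14.25
tool_pos: [0.7094, 0.0277, 0.1408]
eef_rot: [0.875, 0.485, 0.001, 0.001]
contact_force: [-0.3, -0.1, -1.5]
opening: 0.151
finger_force: 40.0
```

```bash
cat > stripes.py <<'E'
from chk import *
def stripes(v='scene',png=None):
    S=snap(v);P=pts(S);R=np.hypot(P[...,0]-C[0],P[...,1]-C[1]);g=S['image'].max(2).astype(float)
    # sample collar top plane by ray: inverse projection onto ring grid
    T=np.linalg.inv(S['cam_to_world']);K=S['K'];A=np.radians(np.arange(0,360,1.));prof=np.zeros(360)
    c=np.array([C[0],C[1]])
    m=(abs(P[...,2]-.166)<.005)&(R<.05)&(R>.0)
    if v=='scene': c=c+np.array(OFF)
    for rr in np.arange(.026,.043,.001):
        w=np.c_[c[0]+rr*np.cos(A),c[1]+rr*np.sin(A),np.full(360,.166),np.ones(360)]@T.T
        u=K[0,0]*w[:,0]/-w[:,2]+K[0,2];vv=-K[1,1]*w[:,1]/-w[:,2]+K[1,2]
        prof+=cv2.remap(g.astype(np.float32),u.astype(np.float32)[None],vv.astype(np.float32)[None],cv2.INTER_LINEAR)[0]
    prof/=17;f=prof.copy()
    w60=np.array([np.nanmean(np.sort(f[(np.arange(k,360,60))])[:4]) for k in range(60)])
    z=np.clip(np.median(w60)-w60-10,0,None);ph=np.angle((z*np.exp(2j*np.pi*np.arange(60)/60)).sum())*60/(2*np.pi)%60
    print(v,'hole world phase mod 60:',ph.round(2),'depth',z.max().round(0))
    if png: cv2.imwrite('pics/'+png,cv2.resize(S['image'][170:260,140:290],(750,450),interpolation=2))
OFF=(0.0,0.0)
E
python3 - <<'E'
import stripes as t
from chk import *
S=snap('scene');P=pts(S)
for o in ((0,0),(.004,0),(.004,.003),(.002,.002)):
    t.OFF=o;t.stripes()
d=np.load('w2.npz')
st()
E
```

```text
scene hole world phase mod 60: 8.13 depth 51.0
scene hole world phase mod 60: 12.17 depth 24.0
scene hole world phase mod 60: 14.09 depth 12.0
scene hole world phase mod 60: 8.91 depth 29.0
t 14.5 tcp [0.7077 0.026  0.1403] toolx 57.93 az 58.1 rad 0.2007 F [-1.1 -1.  -1.3] M [ 0.04 -0.01  0.04] grip 40.0 q [ 0.875  0.484 -0.     0.   ]
Mz about axis (F only) 0.077 with tool moment 0.115 radial F -1.39
```

```bash
cat > st2.py <<'E'
from chk import *
def st2(S,P,off=(0,0)):
    g=S['image'].max(2);c=C+np.array(off)
    v,u=np.mgrid[:420,:560];K=S['K'];T=S['cam_to_world']
    d=np.stack([(u-K[0,2])/K[0,0],-(v-K[1,2])/K[1,1],-np.ones(u.shape)],-1)@T[:3,:3].T;o=T[:3,3]
    W=o+d*((.166-o[2])/d[...,2])[...,None];W=W[...,:2]-c;R=np.hypot(W[...,0],W[...,1])
    ok=(R>.02)&(R<.045)&(abs(P[...,2]-.166)<.008);med=np.median(g[ok]);m=ok&(g<.72*med)
    N,L,s,cc=cv2.connectedComponentsWithStats(m.astype(np.uint8),connectivity=8);out=[]
    for i in range(1,N):
        if s[i,4]<7: continue
        w=W[L==i];a=np.degrees(np.arctan2(*w.mean(0)[::-1]));out.append((s[i,4],a.round(1),(a%60).round(1),np.hypot(*w.mean(0)).round(3)))
    print(out)
E
python3 - <<'E'
from st2 import *
S=snap('scene');d=np.load('ab.npz')
S0=dict(S);S0['image']=d['ai']
for o in((0,0),(.001,.002),(.003,.002)):
    st2(S0,d['ap'],o);st2(S,pts(S),o)
cv2.imwrite('pics/s6.png',cv2.resize(S['image'][180:240,160:260],(800,480),interpolation=2))
E
```

```text
[(np.int32(8), np.float64(172.8), np.float64(52.8), np.float64(0.036)), (np.int32(13), np.float64(118.1), np.float64(58.1), np.float64(0.035)), (np.int32(15), np.float64(59.6), np.float64(59.6), np.float64(0.033))]
[(np.int32(67), np.float64(106.1), np.float64(46.1), np.float64(0.033)), (np.int32(10), np.float64(-117.4), np.float64(2.6), np.float64(0.034)), (np.int32(14), np.float64(-54.7), np.float64(5.3), np.float64(0.032)), (np.int32(12), np.float64(8.0), np.float64(8.0), np.float64(0.033))]
[(np.int32(8), np.float64(176.1), np.float64(56.1), np.float64(0.036)), (np.int32(14), np.float64(121.2), np.float64(1.2), np.float64(0.035)), (np.int32(13), np.float64(58.7), np.float64(58.7), np.float64(0.031))]
[(np.int32(78), np.float64(106.0), np.float64(46.0), np.float64(0.032)), (np.int32(9), np.float64(-117.0), np.float64(3.0), np.float64(0.036)), (np.int32(14), np.float64(-58.1), np.float64(1.9), np.float64(0.033)), (np.int32(11), np.float64(5.0), np.float64(5.0), np.float64(0.031))]
[(np.int32(7), np.float64(176.5), np.float64(56.5), np.float64(0.037)), (np.int32(13), np.float64(124.0), np.float64(4.0), np.float64(0.035)), (np.int32(14), np.float64(62.4), np.float64(2.4), np.float64(0.031))]
[(np.int32(8), np.float64(-120.4), np.float64(59.6), np.float64(0.037)), (np.int32(75), np.float64(105.9), np.float64(45.9), np.float64(0.033)), (np.int32(14), np.float64(-61.1), np.float64(58.9), np.float64(0.032)), (np.int32(11), np.float64(5.4), np.float64(5.4), np.float64(0.029))]
```

View pics/s6.png

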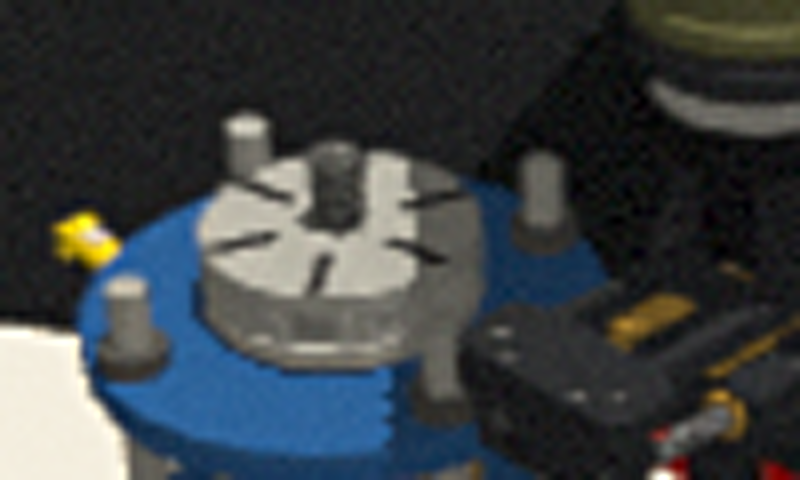

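The enlarged view shows four stripes clear at (260,190), (245,242), (320,275) and (418,250), and one in shade at (435,200). The handle led the hole, so I work out the hole angle with the scene offset calibrated.

```bash
python3 - <<'E'
from h import *
C=np.array([.6017,-.1443])
S=snap('scene')
pt={'now':[(260,190),(245,242),(320,275),(418,250),(435,200)]}
W=np.array([ray(S,160+x/8,180+y/8,.166)[:2] for x,y in pt['now']])
for o in((0,0),(-.003,.0013),(-.002,.001)):
    w=W-C-o;a=np.degrees(np.arctan2(w[:,1],w[:,0]));print(a.round(1),(a%60).round(1),np.hypot(*w.T).round(4))
from scipy.optimize import least_squares
f=lambda p:np.concatenate([ (lambda w:.034*np.sin(np.radians(6*0)+0)+np.angle(np.exp(6j*(np.arctan2(w[:,1],w[:,0])-p[2])))/6)(W-C-p[:2])])
s=least_squares(f,[-.002,.001,np.radians(7)]);print(s.x[:2],np.degrees(s.x[2]),np.degrees(s.fun).round(1))
E
```

```text
[-114.6  -50.7   11.5   69.5  122.8] [ 5.4  9.3 11.5  9.5  2.8] [0.0335 0.0313 0.0354 0.0368 0.0366]
[-109.   -48.2    8.7   64.4  119.8] [11.  11.8  8.7  4.4 59.8] [0.0336 0.0343 0.0382 0.0368 0.034 ]
[-110.7  -49.1    9.4   66.   120.9] [ 9.3 10.9  9.4  6.   0.9] [0.0336 0.0334 0.0372 0.0366 0.0347]
[6.42569294e-06 3.14955693e-03] 6.646170378261188 [ 0.9 -0.7 -0.2  1.  -0.9]
```

The hole stands at about 66.6°, because the handle led it by about 8°. The next hole, at 126.6°, is still too near its pillar, so I push back into the same hole and turn about 7° further.

Request:
drive_tool(
  targets=[
    {"tx": -0.274,"ty": 0.138,"tz": 0,"wx": 0,"wy": 0,"wz": 0.045,"claw": -1},
    {"tx": -0.274,"ty": 0.138,"tz": 0,"wx": 0,"wy": 0,"wz": 0.045,"claw": -1},
    {"tx": -0.274,"ty": 0.138,"tz": 0,"wx": 0,"wy": 0,"wz": 0.045,"claw": -1},
    {"tx": 0,"ty": 0,"tz": 0,"wx": 0,"wy": 0,"wz": 0,"claw": -1},
    {"tx": -0.102,"ty": -0.228,"tz": 0,"wx": 0,"wy": 0,"wz": 0,"claw": -1},
    {"tx": -0.102,"ty": -0.228,"tz": 0,"wx": 0,"wy": 0,"wz": 0,"claw": -1},
    {"tx": -0.102,"ty": -0.228,"tz": 0,"wx": 0,"wy": 0,"wz": 0,"claw": -1},
    {"tx": -0.102,"ty": -0.228,"tz": 0,"wx": 0,"wy": 0,"wz": 0,"claw": -1},
  ],
)

```text
clock: 15.4
tool_pos: [0.6706, 0.0102, 0.1402]
eef_rot: [0.839, 0.544, -0.0, 0.0]
contact_force: [0.5, 0.1, -2.6]
opening: 0.149
finger_force: 40.0
```

```bash
python3 -c "
from chk import *
st()"
```

```text
t 15.4 tcp [0.6706 0.0102 0.1402] toolx 65.97 az 65.97 rad 0.1691 F [ 0.5  0.1 -2.6] M [ 0.06  0.01 -0.02] grip 40.0 q [ 0.839  0.544 -0.     0.   ]
Mz about axis (F only) -0.073 with tool moment -0.095 radial F 0.32
```

Request:
drive_tool(
  targets=[
    {"tx": -0.066,"ty": -0.149,"tz": 0,"wx": 0,"wy": 0,"wz": 0,"claw": -1},
    {"tx": -0.066,"ty": -0.149,"tz": 0,"wx": 0,"wy": 0,"wz": 0,"claw": -1},
    {"tx": -0.066,"ty": -0.149,"tz": 0,"wx": 0,"wy": 0,"wz": 0,"claw": -1},
    {"tx": -0.066,"ty": -0.149,"tz": 0,"wx": 0,"wy": 0,"wz": 0,"claw": -1},
    {"tx": -0.066,"ty": -0.149,"tz": 0,"wx": 0,"wy": 0,"wz": 0,"claw": -1},
    {"tx": 0,"ty": 0,"tz": 0,"wx": 0,"wy": 0,"wz": 0,"claw": -1},
    {"tx": 0,"ty": 0,"tz": 0,"wx": 0,"wy": 0,"wz": 0,"claw": -1},
    {"tx": 0,"ty": 0,"tz": 0,"wx": 0,"wy": 0,"wz": 0,"claw": -1},
  ],
)

```text
clock: 16.2
tool_pos: [0.661, -0.0102, 0.1403]
eef_rot: [0.838, 0.545, 0.0, -0.0]
contact_force: [-0.9, 0.0, -1.8]
opening: 0.152
finger_force: 40.0
```

```bash
cat > arc.py <<'E'
from chk import *
import sys
def arc(tot,N,R=.145,a0=None):
    s=r.get_state();d=s['tool_pos'][:2]-C
    a0=np.arctan2(d[1],d[0]) if a0 is None else np.radians(a0)
    for i in range(N):
        A,B=a0+np.radians(tot)*i/N,a0+np.radians(tot)*(i+1)/N
        print(i,((np.array([np.cos(B),np.sin(B)])-[np.cos(A),np.sin(A)])*R/.03).round(3),np.degrees(B).round(1),'wz',round(tot/N/60,4))
E
python3 -c "
from arc import *
st();arc(-15,7)"
```

```text
t 16.2 tcp [ 0.661  -0.0102  0.1403] toolx 66.06 az 66.15 rad 0.1466 F [-0.9  0.  -1.8] M [ 0.03  0.04 -0.07] grip 40.0 q [ 0.838  0.545  0.    -0.   ]
Mz about axis (F only) 0.117 with tool moment 0.049 radial F -0.31
0 [ 0.164 -0.076] 64.0 wz -0.0357
1 [ 0.161 -0.082] 61.9 wz -0.0357
2 [ 0.158 -0.088] 59.7 wz -0.0357
3 [ 0.154 -0.094] 57.6 wz -0.0357
4 [ 0.151 -0.1  ] 55.4 wz -0.0357
5 [ 0.147 -0.105] 53.3 wz -0.0357
6 [ 0.143 -0.111] 51.2 wz -0.0357
```

Request:
drive_tool(
  targets=[
    {"tx": 0.164,"ty": -0.076,"tz": 0,"wx": 0,"wy": 0,"wz": -0.0357,"claw": -1},
    {"tx": 0.161,"ty": -0.082,"tz": 0,"wx": 0,"wy": 0,"wz": -0.0357,"claw": -1},
    {"tx": 0.158,"ty": -0.088,"tz": 0,"wx": 0,"wy": 0,"wz": -0.0357,"claw": -1},
    {"tx": 0.154,"ty": -0.094,"tz": 0,"wx": 0,"wy": 0,"wz": -0.0357,"claw": -1},
    {"tx": 0.151,"ty": -0.1,"tz": 0,"wx": 0,"wy": 0,"wz": -0.0357,"claw": -1},
    {"tx": 0.147,"ty": -0.105,"tz": 0,"wx": 0,"wy": 0,"wz": -0.0357,"claw": -1},
    {"tx": 0.143,"ty": -0.111,"tz": 0,"wx": 0,"wy": 0,"wz": -0.0357,"claw": -1},
    {"tx": 0,"ty": 0,"tz": 0,"wx": 0,"wy": 0,"wz": 0,"claw": -1},
  ],
)

```text
clock: 17.0
tool_pos: [0.6923, -0.0287, 0.1395]
eef_rot: [0.903, 0.43, -0.001, -0.002]
contact_force: [-5.3, 5.2, -1.8]
opening: 0.156
finger_force: 40.4
```

```bash
python3 -c "
from arc import *
st()"
```

```text
t 17.0 tcp [ 0.6923 -0.0287  0.1395] toolx 50.9 az 51.92 rad 0.1469 F [-5.3  5.2 -1.8] M [ 0.93  0.83 -0.41] grip 40.4 q [ 0.903  0.43  -0.001 -0.002]
Mz about axis (F only) 1.084 with tool moment 0.679 radial F 0.81
```

Request:
drive_tool(
  targets=[
    {"tx": -0.055,"ty": 0.042,"tz": 0,"wx": 0,"wy": 0,"wz": 0,"claw": -1},
    {"tx": 0,"ty": 0,"tz": 0,"wx": 0,"wy": 0,"wz": 0,"claw": -1},
    {"tx": 0.1,"ty": 0.123,"tz": 0,"wx": 0,"wy": 0,"wz": 0,"claw": -1},
    {"tx": 0.207,"ty": 0.255,"tz": 0,"wx": 0,"wy": 0,"wz": 0,"claw": -1},
    {"tx": 0.207,"ty": 0.255,"tz": 0,"wx": 0,"wy": 0,"wz": 0,"claw": -1},
    {"tx": 0.207,"ty": 0.255,"tz": 0,"wx": 0,"wy": 0,"wz": 0,"claw": -1},
    {"tx": 0.207,"ty": 0.255,"tz": 0,"wx": 0,"wy": 0,"wz": 0,"claw": -1},
    {"tx": 0.207,"ty": 0.255,"tz": 0,"wx": 0,"wy": 0,"wz": 0,"claw": -1},
  ],
)

```text
clock: 17.8
tool_pos: [0.7274, 0.0134, 0.1408]
eef_rot: [0.902, 0.431, 0.001, 0.001]
contact_force: [0.4, 0.4, -1.6]
opening: 0.153
finger_force: 40.0
```

```bash
python3 -c "
from st2 import *
st()
for o in((0,0),(-.003,.0013),(-.0015,.002)):
    S=snap('scene');st2(S,pts(S),o)
"
```

```text
t 17.8 tcp [0.7274 0.0134 0.1408] toolx 51.08 az 51.44 rad 0.2016 F [ 0.4  0.4 -1.6] M [ 0.    0.02 -0.02] grip 40.0 q [0.902 0.431 0.001 0.001]
Mz about axis (F only) -0.012 with tool moment -0.032 radial F 0.53
[(np.int32(92), np.float64(98.3), np.float64(38.3), np.float64(0.027))]
[(np.int32(89), np.float64(102.9), np.float64(42.9), np.float64(0.027))]
[(np.int32(22), np.float64(124.8), np.float64(4.8), np.float64(0.031)), (np.int32(24), np.float64(57.6), np.float64(57.6), np.float64(0.033))]
```

Request:
drive_tool(
  targets=[
    {"tx": -0.396,"ty": 0.293,"tz": 0,"wx": 0,"wy": 0,"wz": 0.07,"claw": -1},
    {"tx": -0.417,"ty": 0.263,"tz": 0,"wx": 0,"wy": 0,"wz": 0.07,"claw": -1},
    {"tx": -0.434,"ty": 0.233,"tz": 0,"wx": 0,"wy": 0,"wz": 0.07,"claw": -1},
    {"tx": -0.45,"ty": 0.2,"tz": 0,"wx": 0,"wy": 0,"wz": 0.07,"claw": -1},
    {"tx": -0.464,"ty": 0.167,"tz": 0,"wx": 0,"wy": 0,"wz": 0.07,"claw": -1},
    {"tx": -0.475,"ty": 0.133,"tz": 0,"wx": 0,"wy": 0,"wz": 0.07,"claw": -1},
    {"tx": -0.483,"ty": 0.098,"tz": 0,"wx": 0,"wy": 0,"wz": 0.07,"claw": -1},
    {"tx": -0.489,"ty": 0.063,"tz": 0,"wx": 0,"wy": 0,"wz": 0.07,"claw": -1},
  ],
)

```text
clock: 18.75
tool_pos: [0.617, 0.0557, 0.1405]
eef_rot: [0.738, 0.674, 0.0, 0.001]
contact_force: [0.6, 0.2, -2.0]
opening: 0.148
finger_force: 40.0
```

Request:
drive_tool(
  targets=[
    {"tx": -0.492,"ty": 0.027,"tz": 0,"wx": 0,"wy": 0,"wz": 0.07,"claw": -1},
    {"tx": -0.493,"ty": -0.009,"tz": 0,"wx": 0,"wy": 0,"wz": 0.07,"claw": -1},
    {"tx": -0.491,"ty": -0.045,"tz": 0,"wx": 0,"wy": 0,"wz": 0.07,"claw": -1},
    {"tx": -0.486,"ty": -0.08,"tz": 0,"wx": 0,"wy": 0,"wz": 0.07,"claw": -1},
    {"tx": -0.479,"ty": -0.115,"tz": 0,"wx": 0,"wy": 0,"wz": 0.07,"claw": -1},
    {"tx": -0.47,"ty": -0.15,"tz": 0,"wx": 0,"wy": 0,"wz": 0.07,"claw": -1},
    {"tx": -0.457,"ty": -0.184,"tz": 0,"wx": 0,"wy": 0,"wz": 0.07,"claw": -1},
    {"tx": -0.443,"ty": -0.217,"tz": 0,"wx": 0,"wy": 0,"wz": 0.07,"claw": -1},
  ],
)

```text
clock: 19.55
tool_pos: [0.5029, 0.0323, 0.1406]
eef_rot: [0.512, 0.859, 0.0, 0.001]
contact_force: [0.1, -0.6, -1.1]
opening: 0.152
finger_force: 40.0
```

```bash
python3 - <<'E'
from st2 import *
S=snap('scene');P=pts(S);d=np.load('ab.npz');S0=dict(S);S0['image']=d['ai']
for o in((0,0),(-.003,.0013),(-.0015,.002)): st2(S0,d['ap'],o);st2(S,P,o)
cv2.imwrite('pics/s7.png',np.hstack([cv2.resize(i[180:230,165:235],(400,286),interpolation=2) for i in (S['image'],d['ai'])]))
st()
E
```

```text
[(np.int32(8), np.float64(172.8), np.float64(52.8), np.float64(0.036)), (np.int32(13), np.float64(118.1), np.float64(58.1), np.float64(0.035)), (np.int32(15), np.float64(59.6), np.float64(59.6), np.float64(0.033))]
[(np.int32(11), np.float64(-122.8), np.float64(57.2), np.float64(0.033)), (np.int32(12), np.float64(122.5), np.float64(2.5), np.float64(0.032)), (np.int32(13), np.float64(-61.5), np.float64(58.5), np.float64(0.032)), (np.int32(13), np.float64(63.5), np.float64(3.5), np.float64(0.033)), (np.int32(12), np.float64(2.5), np.float64(2.5), np.float64(0.033))]
[(np.int32(9), np.float64(174.8), np.float64(54.8), np.float64(0.034)), (np.int32(14), np.float64(114.6), np.float64(54.6), np.float64(0.033)), (np.int32(14), np.float64(53.5), np.float64(53.5), np.float64(0.033))]
[(np.int32(7), np.float64(179.7), np.float64(59.7), np.float64(0.039)), (np.int32(11), np.float64(-117.2), np.float64(2.8), np.float64(0.033)), (np.int32(15), np.float64(119.4), np.float64(59.4), np.float64(0.032)), (np.int32(12), np.float64(-58.3), np.float64(1.7), np.float64(0.034)), (np.int32(13), np.float64(5
[... 205 characters left out ...]
float64(117.5), np.float64(57.5), np.float64(0.033)), (np.int32(14), np.float64(55.0), np.float64(55.0), np.float64(0.032))]
[(np.int32(11), np.float64(-118.9), np.float64(1.1), np.float64(0.034)), (np.int32(14), np.float64(122.1), np.float64(2.1), np.float64(0.032)), (np.int32(12), np.float64(-61.1), np.float64(58.9), np.float64(0.034)), (np.int32(13), np.float64(59.4), np.float64(59.4), np.float64(0.032)), (np.int32(10), np.float64(-1.6), np.float64(58.4), np.float64(0.032))]
t 19.6 tcp [0.4998 0.0303 0.1403] toolx 118.47 az 120.27 rad 0.2021 F [-2.7 -1.9 -0.6] M [-0.1   0.26 -0.01] grip 40.0 q [ 0.511  0.859 -0.002 -0.001]
Mz about axis (F only) 0.654 with tool moment 0.644 radial F -0.28
```

View pics/s7.png

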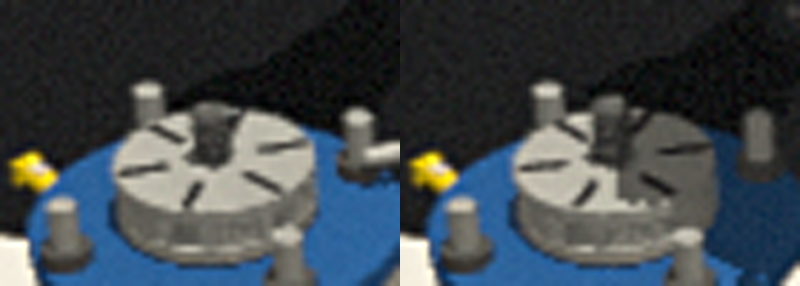

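The left crop (now) shows the six stripes averaging 60.2° mod 60, so the hole is at 120.2°. The tip lies very near the rear-left pillar at (370,155), so I move clear and re-align.

Request:
drive_tool(
  targets=[
    {"tx": 0.09,"ty": 0.045,"tz": 0,"wx": 0,"wy": 0,"wz": 0.012,"claw": -1},
    {"tx": 0,"ty": 0,"tz": 0,"wx": 0,"wy": 0,"wz": 0,"claw": -1},
    {"tx": 0,"ty": 0,"tz": 0,"wx": 0,"wy": 0,"wz": 0,"claw": -1},
    {"tx": 0,"ty": 0,"tz": 0,"wx": 0,"wy": 0,"wz": 0,"claw": -1},
    {"tx": 0,"ty": 0,"tz": 0,"wx": 0,"wy": 0,"wz": 0,"claw": -1},
    {"tx": 0,"ty": 0,"tz": 0,"wx": 0,"wy": 0,"wz": 0,"claw": -1},
    {"tx": 0,"ty": 0,"tz": 0,"wx": 0,"wy": 0,"wz": 0,"claw": -1},
    {"tx": 0,"ty": 0,"tz": 0,"wx": 0,"wy": 0,"wz": 0,"claw": -1},
  ],
)

```text
clock: 20.4
tool_pos: [0.5057, 0.0346, 0.1402]
eef_rot: [0.508, 0.861, 0.0, 0.0]
contact_force: [-0.3, -0.1, -1.6]
opening: 0.154
finger_force: 40.0
```

```bash
python3 -c "
from chk import *
st()"
```

```text
t 20.4 tcp [0.5057 0.0346 0.1402] toolx 118.96 az 118.22 rad 0.203 F [-0.3 -0.1 -1.6] M [ 0.02 -0.02 -0.05] grip 40.0 q [0.508 0.861 0.    0.   ]
Mz about axis (F only) 0.066 with tool moment 0.019 radial F 0.08
```

Request:
drive_tool(
  targets=[
    {"tx": -0.124,"ty": -0.07,"tz": 0,"wx": 0,"wy": 0,"wz": 0.004,"claw": -1},
    {"tx": 0,"ty": 0,"tz": 0,"wx": 0,"wy": 0,"wz": 0,"claw": -1},
    {"tx": 0.107,"ty": -0.192,"tz": 0,"wx": 0,"wy": 0,"wz": 0,"claw": -1},
    {"tx": 0.107,"ty": -0.192,"tz": 0,"wx": 0,"wy": 0,"wz": 0,"claw": -1},
    {"tx": 0.107,"ty": -0.192,"tz": 0,"wx": 0,"wy": 0,"wz": 0,"claw": -1},
    {"tx": 0.107,"ty": -0.192,"tz": 0,"wx": 0,"wy": 0,"wz": 0,"claw": -1},
    {"tx": 0.107,"ty": -0.192,"tz": 0,"wx": 0,"wy": 0,"wz": 0,"claw": -1},
    {"tx": 0,"ty": 0,"tz": 0,"wx": 0,"wy": 0,"wz": 0,"claw": -1},
  ],
)

```text
clock: 21.2
tool_pos: [0.5186, 0.0022, 0.1402]
eef_rot: [0.507, 0.862, -0.0, 0.0]
contact_force: [-0.4, 0.3, -1.8]
opening: 0.151
finger_force: 40.0
```

```bash
python3 -c "
from chk import *
st()"
```

```text
t 21.2 tcp [0.5186 0.0022 0.1402] toolx 119.08 az 119.57 rad 0.1684 F [-0.4  0.3 -1.8] M [ 0.08  0.01 -0.  ] grip 40.0 q [ 0.507  0.862 -0.     0.   ]
Mz about axis (F only) 0.029 with tool moment 0.029 radial F 0.42
```

Request:
drive_tool(
  targets=[
    {"tx": 0.076,"ty": -0.137,"tz": 0,"wx": 0,"wy": 0,"wz": 0,"claw": -1},
    {"tx": 0.076,"ty": -0.137,"tz": 0,"wx": 0,"wy": 0,"wz": 0,"claw": -1},
    {"tx": 0.076,"ty": -0.137,"tz": 0,"wx": 0,"wy": 0,"wz": 0,"claw": -1},
    {"tx": 0.076,"ty": -0.137,"tz": 0,"wx": 0,"wy": 0,"wz": 0,"claw": -1},
    {"tx": 0.076,"ty": -0.137,"tz": 0,"wx": 0,"wy": 0,"wz": 0,"claw": -1},
    {"tx": 0,"ty": 0,"tz": 0,"wx": 0,"wy": 0,"wz": 0,"claw": -1},
    {"tx": 0,"ty": 0,"tz": 0,"wx": 0,"wy": 0,"wz": 0,"claw": -1},
    {"tx": 0,"ty": 0,"tz": 0,"wx": 0,"wy": 0,"wz": 0,"claw": -1},
  ],
)

```text
clock: 22.0
tool_pos: [0.5293, -0.0166, 0.1403]
eef_rot: [0.506, 0.863, 0.0, -0.0]
contact_force: [0.6, -0.0, -1.5]
opening: 0.153
finger_force: 40.0
```

```bash
python3 -c "
from arc import *
st();arc(-64,32)"
```

```text
t 22.0 tcp [ 0.5293 -0.0166  0.1403] toolx 119.23 az 119.54 rad 0.1468 F [ 0.6 -0.  -1.5] M [ 0.06  0.01 -0.02] grip 40.0 q [ 0.506  0.863  0.    -0.   ]
Mz about axis (F only) -0.074 with tool moment -0.098 radial F -0.32
0 [0.148 0.081] 117.5 wz -0.0333
1 [0.151 0.075] 115.5 wz -0.0333
2 [0.153 0.07 ] 113.5 wz -0.0333
3 [0.156 0.065] 111.5 wz -0.0333
4 [0.158 0.059] 109.5 wz -0.0333
5 [0.16  0.054] 107.5 wz -0.0333
6 [0.162 0.048] 105.5 wz -0.0333
7 [0.163 0.042] 103.5 wz -0.0333
8 [0.165 0.037] 101.5 wz -0.0333
9 [0.166 0.031] 99.5 wz -0.0333
10 [0.167 0.025] 97.5 wz -0.0333
11 [0.168 0.019] 95.5 wz -0.0333
12 [0.168 0.013] 93.5 wz -0.0333
13 [0.169 0.007] 91.5 wz -0.0333
14 [0.169 0.002] 89.5 wz -0.0333
15 [ 0.169 -0.004] 87.5 wz -0.0333
16 [ 0.168 -0.01 ] 85.5 wz -0.0333
17 [ 0.168 -0.016] 83.5 wz -0.0333
18 [ 0.167 -0.022] 81.5 wz -0.0333
19 [ 0.166 -0.028] 79.5 wz -0.0333
20 [ 0.165 -0.034] 77.5 wz -0.0333
21 [ 0.164 -0.039] 75.5 wz -0.0333
22 [ 0.163 -0.045] 73.5 wz -0.0333
23 [ 0.161 -0.051] 71.5 wz -0.0333
24 [ 0.159 -0.056] 69.5 wz -0.0333
25 [ 0.157 -0.062] 67.5 wz -0.0333
26 [ 0.155 -0.067] 65.5 wz -0.0333
27 [ 0.152 -0.073] 63.5 wz -0.0333
28 [ 0.15  -0.078] 61.5 wz -0.0333
29 [ 0.147 -0.083] 59.5 wz -0.0333
30 [ 0.144 -0.088] 57.5 wz -0.0333
31 [ 0.141 -0.093] 55.5 wz -0.0333
```

Request:
drive_tool(
  targets=[
    {"tx": 0.148,"ty": 0.081,"tz": 0,"wx": 0,"wy": 0,"wz": -0.0333,"claw": -1},
    {"tx": 0.151,"ty": 0.075,"tz": 0,"wx": 0,"wy": 0,"wz": -0.0333,"claw": -1},
    {"tx": 0.153,"ty": 0.07,"tz": 0,"wx": 0,"wy": 0,"wz": -0.0333,"claw": -1},
    {"tx": 0.156,"ty": 0.065,"tz": 0,"wx": 0,"wy": 0,"wz": -0.0333,"claw": -1},
    {"tx": 0.158,"ty": 0.059,"tz": 0,"wx": 0,"wy": 0,"wz": -0.0333,"claw": -1},
    {"tx": 0.16,"ty": 0.054,"tz": 0,"wx": 0,"wy": 0,"wz": -0.0333,"claw": -1},
    {"tx": 0.081,"ty": 0.025,"tz": 0,"wx": 0,"wy": 0,"wz": -0.0167,"claw": -1},
    {"tx": 0.081,"ty": 0.023,"tz": 0,"wx": 0,"wy": 0,"wz": -0.0167,"claw": -1},
  ],
)

```text
clock: 22.8
tool_pos: [0.5598, -0.0036, 0.1395]
eef_rot: [0.608, 0.794, -0.002, -0.002]
contact_force: [-5.5, -0.2, -0.7]
opening: 0.149
finger_force: 40.1
```

```bash
python3 -c "
from arc import *
st()"
```

```text
t 22.8 tcp [ 0.5598 -0.0036  0.1395] toolx 105.07 az 106.59 rad 0.1468 F [-5.5 -0.2 -0.7] M [-0.13  1.11 -0.26] grip 40.1 q [ 0.608  0.794 -0.002 -0.002]
Mz about axis (F only) 0.78 with tool moment 0.516 radial F 1.39
```

Request:
drive_tool(
  targets=[
    {"tx": 0.081,"ty": 0.022,"tz": 0,"wx": 0,"wy": 0,"wz": -0.0167,"claw": -1},
    {"tx": 0.082,"ty": 0.021,"tz": 0,"wx": 0,"wy": 0,"wz": -0.0167,"claw": -1},
    {"tx": 0.082,"ty": 0.019,"tz": 0,"wx": 0,"wy": 0,"wz": -0.0167,"claw": -1},
    {"tx": 0.083,"ty": 0.018,"tz": 0,"wx": 0,"wy": 0,"wz": -0.0167,"claw": -1},
    {"tx": 0.083,"ty": 0.016,"tz": 0,"wx": 0,"wy": 0,"wz": -0.0167,"claw": -1},
    {"tx": 0.083,"ty": 0.015,"tz": 0,"wx": 0,"wy": 0,"wz": -0.0167,"claw": -1},
    {"tx": 0.083,"ty": 0.013,"tz": 0,"wx": 0,"wy": 0,"wz": -0.0167,"claw": -1},
    {"tx": 0.084,"ty": 0.012,"tz": 0,"wx": 0,"wy": 0,"wz": -0.0167,"claw": -1},
  ],
)

```text
clock: 23.6
tool_pos: [0.5796, 0.001, 0.1395]
eef_rot: [0.662, 0.749, -0.002, -0.002]
contact_force: [-5.5, -0.2, -1.7]
opening: 0.152
finger_force: 40.1
```

```bash
python3 -c "
from arc import *
st()"
```

```text
t 23.6 tcp [0.5796 0.001  0.1395] toolx 97.08 az 98.64 rad 0.147 F [-5.5 -0.2 -1.7] M [ 0.11  1.08 -0.18] grip 40.1 q [ 0.662  0.749 -0.002 -0.002]
Mz about axis (F only) 0.806 with tool moment 0.629 radial F 0.67
```

Request:
drive_tool(
  targets=[
    {"tx": 0.084,"ty": 0.011,"tz": 0,"wx": 0,"wy": 0,"wz": -0.0167,"claw": -1},
    {"tx": 0.084,"ty": 0.009,"tz": 0,"wx": 0,"wy": 0,"wz": -0.0167,"claw": -1},
    {"tx": 0.084,"ty": 0.008,"tz": 0,"wx": 0,"wy": 0,"wz": -0.0167,"claw": -1},
    {"tx": 0.084,"ty": 0.006,"tz": 0,"wx": 0,"wy": 0,"wz": -0.0167,"claw": -1},
    {"tx": 0.084,"ty": 0.005,"tz": 0,"wx": 0,"wy": 0,"wz": -0.0167,"claw": -1},
    {"tx": 0.085,"ty": 0.003,"tz": 0,"wx": 0,"wy": 0,"wz": -0.0167,"claw": -1},
    {"tx": 0.085,"ty": 0.002,"tz": 0,"wx": 0,"wy": 0,"wz": -0.0167,"claw": -1},
    {"tx": 0.085,"ty": 0.001,"tz": 0,"wx": 0,"wy": 0,"wz": -0.0167,"claw": -1},
  ],
)

```text
clock: 24.4
tool_pos: [0.5999, 0.0028, 0.1395]
eef_rot: [0.713, 0.701, -0.002, -0.002]
contact_force: [-5.9, 0.1, 0.1]
opening: 0.15
finger_force: 40.1
```

```bash
python3 -c "
from arc import *
st()"
```

```text
t 24.4 tcp [0.5999 0.0028 0.1395] toolx 89.09 az 90.68 rad 0.1471 F [-5.9  0.1  0.1] M [ 0.18  1.13 -0.23] grip 40.1 q [ 0.713  0.701 -0.002 -0.002]
Mz about axis (F only) 0.869 with tool moment 0.64 radial F 0.21
```

Request:
drive_tool(
  targets=[
    {"tx": 0.085,"ty": -0.001,"tz": 0,"wx": 0,"wy": 0,"wz": -0.0167,"claw": -1},
    {"tx": 0.085,"ty": -0.002,"tz": 0,"wx": 0,"wy": 0,"wz": -0.0167,"claw": -1},
    {"tx": 0.085,"ty": -0.004,"tz": 0,"wx": 0,"wy": 0,"wz": -0.0167,"claw": -1},
    {"tx": 0.085,"ty": -0.005,"tz": 0,"wx": 0,"wy": 0,"wz": -0.0167,"claw": -1},
    {"tx": 0.084,"ty": -0.007,"tz": 0,"wx": 0,"wy": 0,"wz": -0.0167,"claw": -1},
    {"tx": 0.084,"ty": -0.008,"tz": 0,"wx": 0,"wy": 0,"wz": -0.0167,"claw": -1},
    {"tx": 0.084,"ty": -0.01,"tz": 0,"wx": 0,"wy": 0,"wz": -0.0167,"claw": -1},
    {"tx": 0.084,"ty": -0.011,"tz": 0,"wx": 0,"wy": 0,"wz": -0.0167,"claw": -1},
  ],
)

```text
clock: 25.2
tool_pos: [0.6203, 0.0017, 0.1395]
eef_rot: [0.76, 0.65, -0.002, -0.002]
contact_force: [-5.5, 2.3, -0.5]
opening: 0.145
finger_force: 40.1
```

```bash
python3 -c "
from arc import *
st()"
```

```text
t 25.2 tcp [0.6203 0.0017 0.1395] toolx 81.09 az 82.73 rad 0.1472 F [-5.5  2.3 -0.5] M [ 0.27  1.12 -0.2 ] grip 40.1 q [ 0.76   0.65  -0.002 -0.002]
Mz about axis (F only) 0.853 with tool moment 0.657 radial F 1.62
```

Request:
drive_tool(
  targets=[
    {"tx": 0.084,"ty": -0.013,"tz": 0,"wx": 0,"wy": 0,"wz": -0.0167,"claw": -1},
    {"tx": 0.084,"ty": -0.014,"tz": 0,"wx": 0,"wy": 0,"wz": -0.0167,"claw": -1},
    {"tx": 0.083,"ty": -0.015,"tz": 0,"wx": 0,"wy": 0,"wz": -0.0167,"claw": -1},
    {"tx": 0.083,"ty": -0.017,"tz": 0,"wx": 0,"wy": 0,"wz": -0.0167,"claw": -1},
    {"tx": 0.083,"ty": -0.018,"tz": 0,"wx": 0,"wy": 0,"wz": -0.0167,"claw": -1},
    {"tx": 0.082,"ty": -0.02,"tz": 0,"wx": 0,"wy": 0,"wz": -0.0167,"claw": -1},
    {"tx": 0.082,"ty": -0.021,"tz": 0,"wx": 0,"wy": 0,"wz": -0.0167,"claw": -1},
    {"tx": 0.081,"ty": -0.023,"tz": 0,"wx": 0,"wy": 0,"wz": -0.0167,"claw": -1},
  ],
)

```text
clock: 26.0
tool_pos: [0.6403, -0.0021, 0.1395]
eef_rot: [0.803, 0.595, -0.002, -0.002]
contact_force: [-4.3, 1.9, -2.0]
opening: 0.154
finger_force: 40.1
```

```bash
python3 -c "
from arc import *
st()"
```

```text
t 26.0 tcp [ 0.6403 -0.0021  0.1395] toolx 73.09 az 74.81 rad 0.1473 F [-4.3  1.9 -2. ] M [ 0.33  1.07 -0.23] grip 40.1 q [ 0.803  0.595 -0.002 -0.002]
Mz about axis (F only) 0.687 with tool moment 0.455 radial F 0.68
```

Request:
drive_tool(
  targets=[
    {"tx": 0.081,"ty": -0.024,"tz": 0,"wx": 0,"wy": 0,"wz": -0.0167,"claw": -1},
    {"tx": 0.081,"ty": -0.025,"tz": 0,"wx": 0,"wy": 0,"wz": -0.0167,"claw": -1},
    {"tx": 0.08,"ty": -0.027,"tz": 0,"wx": 0,"wy": 0,"wz": -0.0167,"claw": -1},
    {"tx": 0.08,"ty": -0.028,"tz": 0,"wx": 0,"wy": 0,"wz": -0.0167,"claw": -1},
    {"tx": 0.079,"ty": -0.029,"tz": 0,"wx": 0,"wy": 0,"wz": -0.0167,"claw": -1},
    {"tx": 0.079,"ty": -0.031,"tz": 0,"wx": 0,"wy": 0,"wz": -0.0167,"claw": -1},
    {"tx": 0.078,"ty": -0.032,"tz": 0,"wx": 0,"wy": 0,"wz": -0.0167,"claw": -1},
    {"tx": 0.078,"ty": -0.034,"tz": 0,"wx": 0,"wy": 0,"wz": -0.0167,"claw": -1},
  ],
)

```text
clock: 26.8
tool_pos: [0.6589, -0.0086, 0.1393]
eef_rot: [0.843, 0.538, -0.002, -0.002]
contact_force: [-5.9, 2.6, -1.1]
opening: 0.148
finger_force: 40.1
```

```bash
python3 -c "
from arc import *
st()"
```

```text
t 26.8 tcp [ 0.6589 -0.0086  0.1393] toolx 65.1 az 67.15 rad 0.1473 F [-5.9  2.6 -1.1] M [ 0.44  1.28 -0.21] grip 40.1 q [ 0.843  0.538 -0.002 -0.002]
Mz about axis (F only) 0.943 with tool moment 0.729 radial F 0.13
```

Request:
drive_tool(
  targets=[
    {"tx": 0.0466,"ty": -0.0215,"tz": 0,"wx": 0,"wy": 0,"wz": -0.01,"claw": -1},
    {"tx": 0.0463,"ty": -0.022,"tz": 0,"wx": 0,"wy": 0,"wz": -0.01,"claw": -1},
    {"tx": 0.0461,"ty": -0.0225,"tz": 0,"wx": 0,"wy": 0,"wz": -0.01,"claw": -1},
    {"tx": 0.0459,"ty": -0.023,"tz": 0,"wx": 0,"wy": 0,"wz": -0.01,"claw": -1},
    {"tx": 0.0456,"ty": -0.0234,"tz": 0,"wx": 0,"wy": 0,"wz": -0.01,"claw": -1},
    {"tx": 0.0454,"ty": -0.0239,"tz": 0,"wx": 0,"wy": 0,"wz": -0.01,"claw": -1},
    {"tx": 0.0451,"ty": -0.0244,"tz": 0,"wx": 0,"wy": 0,"wz": -0.01,"claw": -1},
    {"tx": 0.0449,"ty": -0.0249,"tz": 0,"wx": 0,"wy": 0,"wz": -0.01,"claw": -1},
  ],
)

```text
clock: 27.6
tool_pos: [0.6696, -0.0136, 0.1392]
eef_rot: [0.865, 0.503, -0.002, -0.003]
contact_force: [-6.4, 3.0, -0.4]
opening: 0.149
finger_force: 40.1
```

```bash
python3 -c "
from arc import *
st()"
```

```text
t 27.6 tcp [ 0.6696 -0.0136  0.1392] toolx 60.33 az 62.55 rad 0.1473 F [-6.4  3.  -0.4] M [ 0.54  1.33 -0.19] grip 40.1 q [ 0.865  0.503 -0.002 -0.003]
Mz about axis (F only) 1.041 with tool moment 0.852 radial F -0.29
```

Request:
drive_tool(
  targets=[
    {"tx": 0.0446,"ty": -0.0253,"tz": 0,"wx": 0,"wy": 0,"wz": -0.01,"claw": -1},
    {"tx": 0.0443,"ty": -0.0258,"tz": 0,"wx": 0,"wy": 0,"wz": -0.01,"claw": -1},
    {"tx": 0.0441,"ty": -0.0263,"tz": 0,"wx": 0,"wy": 0,"wz": -0.01,"claw": -1},
    {"tx": 0.0438,"ty": -0.0267,"tz": 0,"wx": 0,"wy": 0,"wz": -0.01,"claw": -1},
    {"tx": 0.0435,"ty": -0.0272,"tz": 0,"wx": 0,"wy": 0,"wz": -0.01,"claw": -1},
    {"tx": 0.0432,"ty": -0.0276,"tz": 0,"wx": 0,"wy": 0,"wz": -0.01,"claw": -1},
    {"tx": 0.0429,"ty": -0.0281,"tz": 0,"wx": 0,"wy": 0,"wz": -0.01,"claw": -1},
    {"tx": 0.0426,"ty": -0.0285,"tz": 0,"wx": 0,"wy": 0,"wz": -0.01,"claw": -1},
  ],
)

```text
clock: 28.4
tool_pos: [0.6799, -0.0194, 0.1391]
eef_rot: [0.885, 0.466, -0.002, -0.003]
contact_force: [-7.0, 4.4, -0.8]
opening: 0.149
finger_force: 40.1
```

```bash
python3 -c "
from arc import *
st()"
```

```text
t 28.4 tcp [ 0.6799 -0.0194  0.1391] toolx 55.56 az 57.95 rad 0.1473 F [-7.   4.4 -0.8] M [ 0.72  1.46 -0.16] grip 40.1 q [ 0.885  0.466 -0.002 -0.003]
Mz about axis (F only) 1.216 with tool moment 1.057 radial F 0.03
```

The effort at the collar is now about 1.02–1.06 N m against a free drag of about 0.61 N m, a ratio of about 1.7, so the press is snug. I ease off and draw the bar out.

Request:
drive_tool(
  targets=[
    {"tx": -0.05,"ty": 0.032,"tz": 0,"wx": 0,"wy": 0,"wz": 0,"claw": -1},
    {"tx": -0.05,"ty": 0.032,"tz": 0,"wx": 0,"wy": 0,"wz": 0,"claw": -1},
    {"tx": 0.1,"ty": 0.146,"tz": 0,"wx": 0,"wy": 0,"wz": 0,"claw": -1},
    {"tx": 0.19,"ty": 0.279,"tz": 0,"wx": 0,"wy": 0,"wz": 0,"claw": -1},
    {"tx": 0.19,"ty": 0.279,"tz": 0,"wx": 0,"wy": 0,"wz": 0,"claw": -1},
    {"tx": 0.19,"ty": 0.279,"tz": 0,"wx": 0,"wy": 0,"wz": 0,"claw": -1},
    {"tx": 0.19,"ty": 0.279,"tz": 0,"wx": 0,"wy": 0,"wz": 0,"claw": -1},
    {"tx": 0.19,"ty": 0.279,"tz": 0,"wx": 0,"wy": 0,"wz": 0,"claw": -1},
  ],
)

```text
clock: 29.2
tool_pos: [0.7128, 0.027, 0.1407]
eef_rot: [0.885, 0.466, 0.001, 0.0]
contact_force: [0.4, 0.2, -1.1]
opening: 0.154
finger_force: 40.0
```

```bash
python3 -c "
from chk import *
st()"
```

```text
t 29.2 tcp [0.7128 0.027  0.1407] toolx 55.58 az 57.02 rad 0.2042 F [ 0.4  0.2 -1.1] M [0.06 0.01 0.02] grip 40.0 q [0.885 0.466 0.001 0.   ]
Mz about axis (F only) -0.037 with tool moment -0.018 radial F 0.38
```

Request:
drive_tool(
  targets=[
    {"tx": -0.2,"ty": 0.673,"tz": 0,"wx": 0,"wy": 0,"wz": 0.0217,"claw": -1},
    {"tx": -0.467,"ty": 0.673,"tz": 0,"wx": 0,"wy": 0,"wz": 0.0217,"claw": -1},
    {"tx": -0.467,"ty": 0.673,"tz": 0,"wx": 0,"wy": 0,"wz": 0.0217,"claw": -1},
    {"tx": -0.467,"ty": 0.673,"tz": 0,"wx": 0,"wy": 0,"wz": 0.0217,"claw": -1},
    {"tx": -0.467,"ty": 0.673,"tz": 0,"wx": 0,"wy": 0,"wz": 0.0217,"claw": -1},
    {"tx": -0.467,"ty": 0.673,"tz": 0,"wx": 0,"wy": 0,"wz": 0.0217,"claw": -1},
    {"tx": -0.467,"ty": 0.673,"tz": 0,"wx": 0,"wy": 0,"wz": 0.0217,"claw": -1},
    {"tx": -0.467,"ty": 0.673,"tz": 0,"wx": 0,"wy": 0,"wz": 0.0217,"claw": -1},
  ],
)

```text
clock: 30.0
tool_pos: [0.6059, 0.1896, 0.1406]
eef_rot: [0.838, 0.546, 0.0, -0.0]
contact_force: [0.5, 0.1, -1.2]
opening: 0.148
finger_force: 40.0
```

Request:
drive_tool(
  targets=[
    {"tx": -0.467,"ty": 0.673,"tz": 0,"wx": 0,"wy": 0,"wz": 0.0217,"claw": -1},
    {"tx": -0.467,"ty": 0.673,"tz": 0,"wx": 0,"wy": 0,"wz": 0.0217,"claw": -1},
    {"tx": -0.467,"ty": 0.673,"tz": 0,"wx": 0,"wy": 0,"wz": 0.0217,"claw": -1},
    {"tx": -0.467,"ty": 0.673,"tz": 0,"wx": 0,"wy": 0,"wz": 0.0217,"claw": -1},
    {"tx": -0.467,"ty": 0.673,"tz": 0,"wx": 0,"wy": 0,"wz": 0.0217,"claw": -1},
    {"tx": -0.467,"ty": 0.673,"tz": 0,"wx": 0,"wy": 0,"wz": 0.0217,"claw": -1},
    {"tx": -0.467,"ty": 0.45,"tz": 0,"wx": 0,"wy": 0,"wz": 0.0217,"claw": -1},
    {"tx": -0.3,"ty": 0.3,"tz": 0,"wx": 0,"wy": 0,"wz": 0.0217,"claw": -1},
  ],
)

```text
clock: 30.8
tool_pos: [0.4977, 0.3337, 0.1405]
eef_rot: [0.784, 0.62, 0.0, -0.001]
contact_force: [-0.4, 0.5, -2.1]
opening: 0.149
finger_force: 40.0
```

Request:
drive_tool(
  targets=[
    {"tx": -0.3,"ty": 0.3,"tz": 0,"wx": 0,"wy": 0,"wz": 0,"claw": -1},
    {"tx": 0,"ty": 0,"tz": 0,"wx": 0,"wy": 0,"wz": 0,"claw": -1},
    {"tx": 0,"ty": 0,"tz": 0,"wx": 0,"wy": 0,"wz": 0,"claw": -1},
    {"tx": 0,"ty": 0,"tz": 0,"wx": 0,"wy": 0,"wz": 0,"claw": -1},
    {"tx": 0,"ty": 0,"tz": 0,"wx": 0,"wy": 0,"wz": 0,"claw": -1},
    {"tx": 0,"ty": 0,"tz": 0,"wx": 0,"wy": 0,"wz": 0,"claw": -1},
    {"tx": 0,"ty": 0,"tz": 0,"wx": 0,"wy": 0,"wz": 0,"claw": -1},
    {"tx": 0,"ty": 0,"tz": 0,"wx": 0,"wy": 0,"wz": 0,"claw": -1},
  ],
)

```text
clock: 31.6
tool_pos: [0.4913, 0.3396, 0.1402]
eef_rot: [0.786, 0.618, 0.0, 0.0]
contact_force: [-0.8, -1.0, -0.9]
opening: 0.151
finger_force: 40.0
```

```bash
python3 - <<'E'
from chk import *
s=st();S=snap('wrist');P=pts(S);hs=cv2.cvtColor(S['image'],cv2.COLOR_BGR2HSV)
k=(cv2.inRange(hs,(0,130,60),(7,255,255))|cv2.inRange(hs,(172,130,60),(180,255,255)))>0
q=s['eef_rot'];a=2*np.arctan2(q[1],q[0]);u=np.array([np.cos(a),np.sin(a)]);D=P[...,:2]-s['tool_pos'][:2];al=D@u;la=D@[-u[1],u[0]]
m=k&(P[...,2]>.14)&(P[...,2]<.175);
print('rear end along',np.percentile(al[m],[1,99]).round(4),'lat',np.percentile(la[m],[1,50,99]).round(4));
t=m&(al<.048);print('z fit slope (per m), z at 0:',np.polyfit(al[t],P[...,2][t],1))
barpts()
E
```

```text
t 31.6 tcp [0.4913 0.3396 0.1402] toolx 76.34 az 102.85 rad 0.4963 F [-0.8 -1.  -0.9] M [0.01 0.06 0.  ] grip 40.0 q [0.786 0.618 0.    0.   ]
Mz about axis (F only) 0.496 with tool moment 0.5 radial F -0.78
rear end along [-0.0367  0.0498] lat [-0.0064  0.0002  0.007 ]
z fit slope (per m), z at 0: [0.0060628  0.15819314]
scene red 0 0
  shank 0.055 29 lat 0.0021 z max/mean 0.159 0.1539 along max 0.0792
  shank 0.08 28 lat 0.0023 z max/mean 0.1586 0.1539 along max 0.1028
  shank 0.105 27 lat 0.0018 z max/mean 0.1582 0.1533 along max 0.1274
side red 0 0
```

Request:
drive_tool(
  targets=[
    {"tx": -0.087,"ty": 0.353,"tz": 0,"wx": 0,"wy": 0,"wz": 0.002,"claw": -1},
    {"tx": 0,"ty": 0,"tz": -0.4,"wx": 0,"wy": 0,"wz": 0,"claw": -1},
    {"tx": 0,"ty": 0,"tz": -0.5,"wx": 0,"wy": 0,"wz": 0,"claw": -1},
    {"tx": 0,"ty": 0,"tz": -0.5,"wx": 0,"wy": 0,"wz": 0,"claw": -1},
    {"tx": 0,"ty": 0,"tz": -0.5,"wx": 0,"wy": 0,"wz": 0,"claw": -1},
    {"tx": 0,"ty": 0,"tz": -0.4,"wx": 0,"wy": 0,"wz": 0,"claw": -1},
    {"tx": 0,"ty": 0,"tz": -0.1,"wx": 0,"wy": 0,"wz": 0,"claw": -1},
    {"tx": 0,"ty": 0,"tz": 0,"wx": 0,"wy": 0,"wz": 0,"claw": -1},
  ],
)

```text
clock: 32.55
tool_pos: [0.4883, 0.3502, 0.0675]
eef_rot: [0.785, 0.619, -0.001, 0.0]
contact_force: [-0.6, 0.2, -1.2]
opening: 0.15
finger_force: 40.0
```

```bash
python3 -c "
from chk import *
st()"
```

```text
t 32.55 tcp [0.4883 0.3502 0.0675] toolx 76.49 az 102.91 rad 0.5073 F [-0.6  0.2 -1.2] M [-0.02 -0.03  0.02] grip 40.0 q [ 0.785  0.619 -0.001  0.   ]
Mz about axis (F only) 0.278 with tool moment 0.298 radial F 0.3
```

Aligned to within half a millimetre. I lower it the last 33 mm.

Request:
drive_tool(
  targets=[
    {"tx": 0.01,"ty": 0,"tz": -0.2,"wx": 0,"wy": 0,"wz": 0,"claw": -1},
    {"tx": 0,"ty": 0,"tz": -0.25,"wx": 0,"wy": 0,"wz": 0,"claw": -1},
    {"tx": 0,"ty": 0,"tz": -0.25,"wx": 0,"wy": 0,"wz": 0,"claw": -1},
    {"tx": 0,"ty": 0,"tz": -0.2,"wx": 0,"wy": 0,"wz": 0,"claw": -1},
    {"tx": 0,"ty": 0,"tz": -0.15,"wx": 0,"wy": 0,"wz": 0,"claw": -1},
    {"tx": 0,"ty": 0,"tz": -0.06,"wx": 0,"wy": 0,"wz": 0,"claw": -1},
    {"tx": 0,"ty": 0,"tz": 0,"wx": 0,"wy": 0,"wz": 0,"claw": -1},
    {"tx": 0,"ty": 0,"tz": 0,"wx": 0,"wy": 0,"wz": 0,"claw": -1},
  ],
)

```text
clock: 33.35
tool_pos: [0.489, 0.3505, 0.0351]
eef_rot: [0.785, 0.619, 0.0, 0.0]
contact_force: [-0.2, 0.8, -1.9]
opening: 0.15
finger_force: 40.0
```

```bash
python3 -c "
from chk import *
st()"
```

```text
t 33.35 tcp [0.489  0.3505 0.0351] toolx 76.48 az 102.83 rad 0.5075 F [-0.2  0.8 -1.9] M [ 0.04 -0.   -0.01] grip 40.0 q [0.785 0.619 0.    0.   ]
Mz about axis (F only) -0.0 with tool moment -0.01 radial F 0.84
```

Request:
drive_tool(
  targets=[
    {"tx": 0,"ty": 0,"tz": -0.03,"wx": 0,"wy": 0,"wz": 0,"claw": -1},
    {"tx": 0,"ty": 0,"tz": 0,"wx": 0,"wy": 0,"wz": 0,"claw": -1},
    {"tx": 0,"ty": 0,"tz": 0,"wx": 0,"wy": 0,"wz": 0,"claw": -0.6},
    {"tx": 0,"ty": 0,"tz": 0,"wx": 0,"wy": 0,"wz": 0,"claw": -0.4},
    {"tx": 0,"ty": 0,"tz": 0,"wx": 0,"wy": 0,"wz": 0,"claw": -0.1},
    {"tx": 0,"ty": 0,"tz": 0,"wx": 0,"wy": 0,"wz": 0,"claw": 0.2},
    {"tx": 0,"ty": 0,"tz": 0,"wx": 0,"wy": 0,"wz": 0,"claw": 0.3},
    {"tx": 0,"ty": 0,"tz": 0,"wx": 0,"wy": 0,"wz": 0,"claw": 0.3},
  ],
)

```text
clock: 34.15
tool_pos: [0.4889, 0.3504, 0.0341]
eef_rot: [0.785, 0.619, 0.0, 0.0]
contact_force: [0.1, -0.3, -0.2]
opening: 0.63
finger_force: 0.0
```

Request:
drive_tool(
  targets=[
    {"tx": 0,"ty": 0,"tz": 0.1,"wx": 0,"wy": 0,"wz": 0,"claw": 0.3},
    {"tx": 0,"ty": 0,"tz": 0.4,"wx": 0,"wy": 0,"wz": 0,"claw": 0.3},
    {"tx": 0,"ty": 0,"tz": 0.7,"wx": 0,"wy": 0,"wz": 0,"claw": 0.3},
    {"tx": 0,"ty": 0,"tz": 0.9,"wx": 0,"wy": 0,"wz": 0,"claw": 0.3},
    {"tx": 0,"ty": -0.6,"tz": 0.9,"wx": 0,"wy": 0,"wz": 0,"claw": 0.3},
    {"tx": 0,"ty": -0.8,"tz": 0.9,"wx": 0,"wy": 0,"wz": 0,"claw": 0.3},
    {"tx": 0,"ty": -0.8,"tz": 0.9,"wx": 0,"wy": 0,"wz": 0,"claw": 0.3},
    {"tx": 0,"ty": -0.6,"tz": 0.5,"wx": 0,"wy": 0,"wz": 0,"claw": 0.3},
  ],
)

```text
clock: 34.95
tool_pos: [0.4898, 0.265, 0.1961]
eef_rot: [0.786, 0.618, 0.002, 0.001]
contact_force: [-0.3, 0.6, -0.3]
opening: 0.65
finger_force: 0.0
```

Request:
drive_tool(
  targets=[
    {"tx": 0,"ty": 0,"tz": 0,"wx": 0,"wy": 0,"wz": 0,"claw": 0.3},
    {"tx": 0,"ty": 0,"tz": 0,"wx": 0,"wy": 0,"wz": 0,"claw": 0.3},
    {"tx": 0,"ty": 0,"tz": 0,"wx": 0,"wy": 0,"wz": 0,"claw": 0.3},
    {"tx": 0,"ty": 0,"tz": 0,"wx": 0,"wy": 0,"wz": 0,"claw": 0.3},
    {"tx": 0,"ty": 0,"tz": 0,"wx": 0,"wy": 0,"wz": 0,"claw": 0.3},
    {"tx": 0,"ty": 0,"tz": 0,"wx": 0,"wy": 0,"wz": 0,"claw": 0.3},
    {"tx": 0,"ty": 0,"tz": 0,"wx": 0,"wy": 0,"wz": 0,"claw": 0.3},
    {"tx": 0,"ty": 0,"tz": 0,"wx": 0,"wy": 0,"wz": 0,"claw": 0.3},
  ],
)

```text
clock: 35.75
tool_pos: [0.4888, 0.2664, 0.1929]
eef_rot: [0.785, 0.619, -0.0, 0.0]
contact_force: [-0.3, 0.2, -0.3]
opening: 0.65
finger_force: 0.0
```

```bash
python3 - <<'E'
from bar import *
bar()
from st2 import *
S=snap('scene')
for o in((-.003,.0013),(-.0015,.002)): st2(S,pts(S),o)
E
```

```text
handle (488.76666259765625, 350.1248779296875) (98.58485412597656, 13.179045677185059) az 76.71405592825474 0.05191536931690631 1833
35.8 [0.48887236 0.26636953 0.19298017] toolx az 76.48342770247939 [ 7.85406456e-01  6.18980369e-01 -1.59283034e-05  3.46618729e-05]
[(np.int32(10), np.float64(-109.6), np.float64(10.4), np.float64(0.032)), (np.int32(14), np.float64(126.9), np.float64(6.9), np.float64(0.035)), (np.int32(13), np.float64(-51.0), np.float64(9.0), np.float64(0.035)), (np.int32(12), np.float64(65.2), np.float64(5.2), np.float64(0.032)), (np.int32(9), np.float64(6.9), np.float64(6.9), np.float64(0.034))]
[(np.int32(10), np.float64(-111.6), np.float64(8.4), np.float64(0.034)), (np.int32(13), np.float64(130.1), np.float64(10.1), np.float64(0.034)), (np.int32(13), np.float64(-53.7), np.float64(6.3), np.float64(0.034)), (np.int32(13), np.float64(67.3), np.float64(7.3), np.float64(0.032)), (np.int32(10), np.float64(6.0), np.float64(6.0), np.float64(0.033))]
```

The bar lies as at the start (488.8, 350.1 mm, az 76.7°). The collar has turned about 107° in all, which fits the snug range. I hand in.

```bash
python3 -c "
from plant import workorder
print(workorder.finish_job())"
```

```text
the job is handed in; nothing more can be done
None
```

The job is handed in at about 36 s of robot time: the flask is clamped at about 1.7 times the free drag by my estimate, and the bar is back in its rest within 1 mm; I needed one extra push in the first hole, and the bar brushed a pillar at about 3 N on the way to the next.

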